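Flip up the near stop and set a batten to the far stop

ROBOT

A 6-joint arm with a two-finger parallel gripper is mounted at the origin on the work surface. World frame = base frame: x ahead of the robot, y to its left, z up, the work surface at z = 0. Lengths are in m, angles in degrees, forces in N, time in s.
With the tool pointing down it reaches from about 0.35 to 0.875 m from the base axis. Payload 4.2 kg.
Tool frame: the origin (TCP) lies between the finger pads; the fingertips stand 8 mm ahead of it and the grasp point (between the pads) lies 11 mm behind it; x points along the fingers, y is the direction in which the jaws open and shut, and the axes are right-handed (so a half turn about x gives the same grasp; the last joint's range is limited). The gripper opens to 87 mm and grips with 3 to 60 N. Pads are 19 mm wide; open, the fingers measure 117 mm over their backs; the gripper's body (75 mm by 190 mm) begins 51 mm behind the grasp point.
Start: joints at [-60.756, 22.042, 0.453, 0, -68.411, -14.817], TCP at [0.156, -0.605, 0.231] pointing down, gripper open.
Joint ranges: [-179.83, 179.83], [-69.29, 118.12], [-61.27, 80.66], [-181.25, 117.63], [-171.15, -9.14], [-177.46, 177.46]. Speed limits (degrees/s): [159.86, 159.86, 180, 180, 180, 180].

INTERFACE

Orientations are given as a 3x3 rotation matrix whose columns are the frame's x, y, z axes.
In Python, from station import r gives the robot as it stands. The module is installed in compiled form; this text tells all that it offers.
- The arm moves only by the tool move_arm, never from a script. Its argument "increments" is one flat list of numbers, 7 for each row, row after row: the turn, a rotation vector about the tool's x, y, z in degrees, then the shift along the tool's x, y, z in m, then the finger opening in m, from 0 to 0.087. A call has 1 to 12 rows; each row is the pose to reach, as a shift and turn from the pose commanded when the call began, along the tool's axes at that moment; what a row does not reach only later rows make up. A row lasts 1/12 s, in which the tool goes at most 41.7 mm and 7.16 degrees, less where a joint would pass 70% of its speed; a pose out of reach is approached as far as the arm can. A call with a gripper value outside its range is refused whole. The fingers move at their own pace and stop on an object; the grip force is fixed at half the most. Time passes only in rows, so rows that repeat a pose let the fingers close. It gives the time, the measured TCP pose, the force and the opening at its end, in the units of the state.
- r.sense(): the state, without advancing time (a new reading comes with each control period).
- r.capture(name): name is "side" or "top"; returns the picture (480x640x3 uint8, red, green, blue); there is no depth.
- r.calibration(name): a dict with "fx", "fy", "cx", "cy" (pixels), "rvec" (rotation vector, rad) and "tvec" (3), from world to camera coordinates, as OpenCV has them. Camera axes: x right, y down, z forward; pixel columns grow to the right and rows downward; lengths in m; the calibration is good to about 2 mm. A picture is of the moment at which its call begins. calibration takes no time and is no camera call.
- r.finish_job(): hands the job in, once; it reports no verdict.
The state is a dict: "time_s": time; "joints": joint angles; "joint_velocities": joint speeds; "effort": joint torques, N m; "tcp_pos": TCP position; "ee_rot": TCP orientation; "wrist_force": force on the tool from outside, world axes, zero at the start; "moment": the same for the moment, N m; "gripper_width": opening from 0.0 (shut) to 1.0 (fully open).
Only numpy, scipy, OpenCV 4.12 (cv2) and the standard library are available. Lean on these libraries where they do the work, as an engineer would, in place of code of your own. Each camera call takes 0.05 s, during which the arm holds its last target.

TASK

Set up the saw board for its next, longer cut: swing the near flip stop (the one closer to the saw slot) up and over until it rests back by itself, clear of the work. Then lay the long pine batten flat on the board, tight along the fence and with its end butted against the far stop, which stays down, and let go. Do not shift the offcut, the saw, the toy horses or the paint dish.

Things in the scene. Friction and masses are not known exactly. Their poses are not given: they have to be found in the camera images.
- saw_board: the saw board, fixed to the bench: a plywood bed 160 mm (x) by 480 mm (y) by 18 mm thick, with an aluminium fence 25 mm thick along its whole length standing 30 mm above the bed. Origin under the bed's centre. Its y axis runs along the fence, its z axis is up, and -x is the open front where the work lies. The fence's front face is 32.5 mm to +x of the origin. A saw slot 2 mm wide crosses bed and fence at y = -150 mm
- near_pivot (a point): hinge axis of the near flip stop (the stop nearer the saw slot), whose bracket is clamped on the fence: point on the axis, in the middle of the arm's thickness, 12 mm above the fence top and 60 mm above the bench. The hinge axis is parallel to the board's y; the point's axes are those of the saw board. The bracket is 30 mm deep (x, 12.5 mm of it to the front) and reaches 14 mm to the -y side and 40 mm to the +y side, none of it more than 8 mm above the axis
- near_tip (a point): grip point in the rounded free end of the near stop's arm, 58 mm from the hinge axis; moves with the arm. The arm is an aluminium bar 14 mm thick along the board's y, 20 mm high and 70 mm long from hinge axis to end, with a foot 32 mm long (16 to 48 mm from the axis) that hangs to 38 mm below the axis (4 mm above the bed). The last 22 mm of the arm have nothing beneath them, so it may be pinched across its 14 mm thickness from above, or lifted from below
- near_arm (a joint): angle of the near stop's arm in rad: 0 = down, bar level and pointing to the front over the bed, the foot blocking the work; grows as the end is lifted and swings up and back over the fence. The hinge is nearly free and the arm, 110 g, falls to one side or the other of its balance point at about 1.8; fully back it rests at 2.4, its highest point then about 122 mm above the bench
- far_face (a point): on the far flip stop (same size and kind as the near one, farther from the saw slot, arm down all the time): the point where the stopping face of its foot (the side towards the saw slot, facing board -y), the fence's front face and the top of the bed meet. Axes as the saw board's. The arm's thickness, 14 mm, lies to +y of the point, and its end reaches 58 mm in front of the fence face
- far_arm (a joint): angle of the far stop's arm, as near_arm; starts at 0 (down)
- batten_mid (a point): centre of the long pine batten, 300 mm (its x) by 40 mm (its y) by 22 mm (its z), lying flat on the bench to the left or right of the saw board, weighing about 125 g (0.7 to 1.4 times that). Either end may go to the stop
- offcut: short pine offcut, 50 x 40 x 22 mm, lying on the saw board beyond the far stop; leave it
- pull_saw: pull saw lying flat, 400 mm long along its x: wooden handle 26 mm wide and 20 mm high towards -x, steel blade 52 mm wide towards +x; origin midway, underside; leave it
- horse_raw: unpainted wooden toy horse standing, about 110 mm long, 28 mm thick, 122 mm tall; origin under its middle; leave it
- horse_painted: the same horse, half painted; leave it
- paint_dish: small white paint dish, 68 mm across, 26 mm tall; leave it

How it is judged:
By the outcome, as a careful person would: the job done as asked, in the order asked, and still so for the second after the job is handed in, with the robot touching nothing.
It also fails if it takes over 72 s, if anything falls off the work surface, if the arm or the gripper's body presses on something with over 40 N, if the wrist force passes 120 N, or if a joint passes its speed limit or range.

## Working session

There is one attempt and no reset: what is moved stays moved. The work goes in short steps, Python scripts to look and compute and a tool call to move; the robot and the scene stay as the last step left them, time stands still between calls to the robot, and variables do not carry over. Pictures are saved under pics/ and viewed, and the job is handed in when it is done.

Besides the shell and the picture viewer there is one more tool, called after ">>>" in YAML: its name, and indented under it one key for each argument. move_arm: Moves the arm, as the interface text tells. Its arguments: {"type":"object","properties":{"increments":{"type":"array","items":{"type":"number"}}},"required":["increments"]}

```bash
mkdir -p pics; python3 - <<'E'
from station import r
import cv2
for n in ("side","top"):
    im=r.capture(n); cv2.imwrite(f"pics/{n}0.png",im[:,:,::-1]); print(n,r.calibration(n))
s=r.sense(); print(s)
E
```

```text
side {'fx': 542.9747094746182, 'fy': 542.9747094746182, 'cx': 327.608830931826, 'cy': 235.03673683402434, 'rvec': array([ 0.92282847, -2.47420277,  1.13126403]), 'tvec': array([0.46441158, 0.30763971, 0.82923322])}
top {'fx': 551.7643927912166, 'fy': 551.7643927912166, 'cx': 316.8860379811409, 'cy': 234.6984166009213, 'rvec': array([ 2.16876143, -2.12055335,  0.14394003]), 'tvec': array([-9.49050172e-04,  6.10298852e-01,  1.14210926e+00])}
{'time_s': 0.1, 'joints': array([-6.07565955e+01,  2.20861115e+01,  3.89867999e-01, -2.67399035e-02,
       -6.84114823e+01, -1.48159879e+01]), 'joint_velocities': array([ 0.02879905, -0.14553542,  0.19667151,  0.12164236, -0.05068544,
        0.01389049]), 'effort': array([ 6.18031663e-04, -3.91691065e+01,  1.87934375e+01,  4.23186556e+00,
        1.34060482e-02, -7.29618682e-05]), 'tcp_pos': array([ 0.15561474, -0.60478991,  0.2295833 ]), 'ee_rot': array([[-5.39830149e-04, -2.48986114e-01,  9.68506904e-01],
       [ 1.85251171e-03,  9.68505135e-01,  2.48986691e-01],
       [-9.99998138e-01,  1.92858090e-03, -6.15785803e-05]]), 'wrist_force': array([-0.56621451,  0.1099696 , -0.12656725]), 'moment': array([0.00984238, 0.01203113, 0.00642887]), 'gripper_width': 0.9981635432903223}
```

View pics/side0.png

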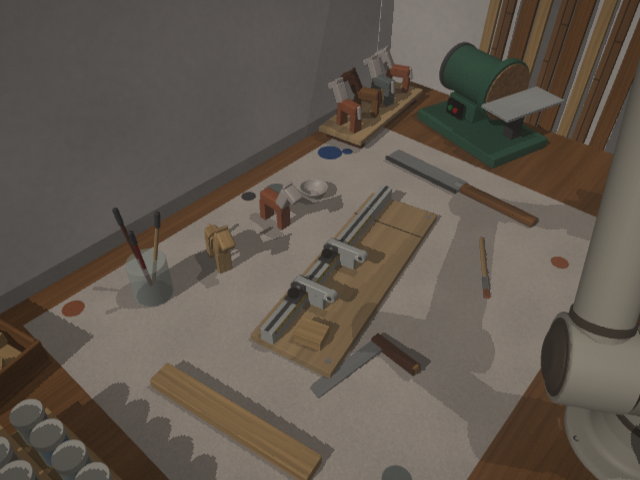

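View pics/top0.png

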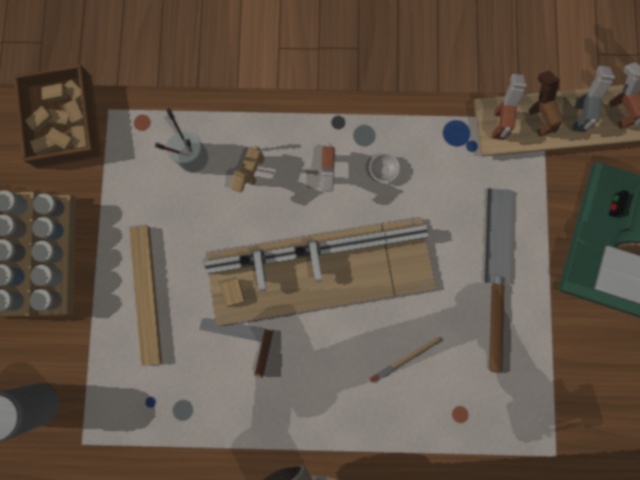

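The views show the board in the middle (fence up-image, slot on the right at about (388,270) in top). The near stop is at (315,260), the far stop at (260,268), and the batten on the left at (146,295). I'll zoom in to measure.

```bash
cat > h.py <<'E'
import numpy as np, cv2
from station import r
def cam(n):
    c=r.calibration(n); K=np.array([[c['fx'],0,c['cx']],[0,c['fy'],c['cy']],[0,0,1]])
    R=cv2.Rodrigues(c['rvec'])[0]; return K,R,np.array(c['tvec'])
def onplane(n,px,z):
    K,R,t=cam(n); px=np.atleast_2d(np.array(px,float))
    d=(R.T@np.linalg.inv(K)@np.c_[px,np.ones(len(px))].T).T; o=-R.T@t
    return o+d*((z-o[2])/d[:,2])[:,None]
def proj(n,P):
    K,R,t=cam(n); q=(K@(R@np.atleast_2d(P).T+t[:,None])).T; return q[:,:2]/q[:,2:]
def crop(im,x0,y0,w,h,s,name):
    c=cv2.resize(im[y0:y0+h,x0:x0+w],None,fx=s,fy=s,interpolation=cv2.INTER_CUBIC)
    c=np.clip(c.astype(float)*1.6,0,255).astype(np.uint8)
    for k in range(0,w,20): cv2.putText(c,str(x0+k),(k*s,8),0,.3,(0,0,255),1); cv2.line(c,(k*s,10),(k*s,14),(0,0,255),1)
    for k in range(0,h,20): cv2.putText(c,str(y0+k),(0,k*s+4),0,.3,(0,0,255),1); cv2.line(c,(20,k*s),(24,k*s),(0,0,255),1)
    cv2.imwrite(name,c)
E
python3 - <<'E'
from h import *
t=cv2.imread('pics/top0.png'); s=cv2.imread('pics/side0.png')
crop(t,195,205,250,130,3,'pics/t_board.png'); crop(t,115,215,60,160,3,'pics/t_bat.png')
crop(s,240,180,210,200,3,'pics/s_board.png')
E
```

```text
(no output)
```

View pics/t_board.png

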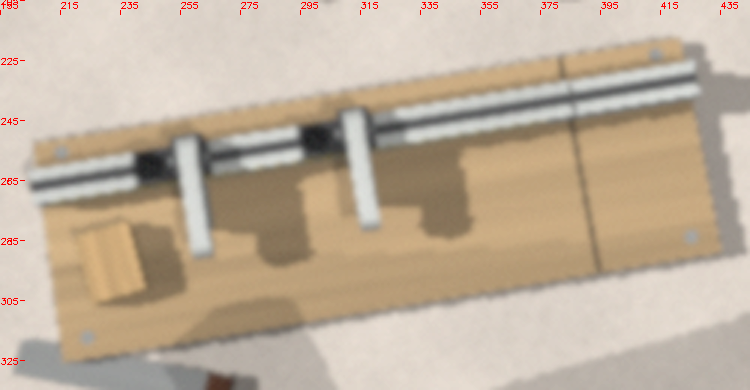

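View pics/s_board.png

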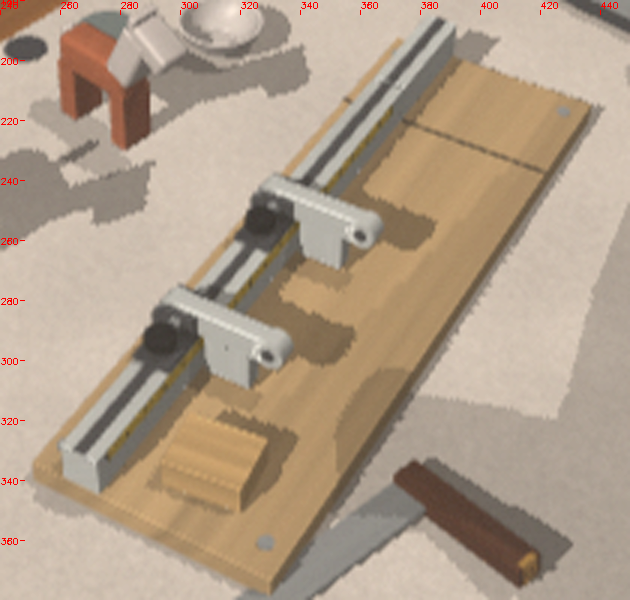

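View pics/t_bat.png

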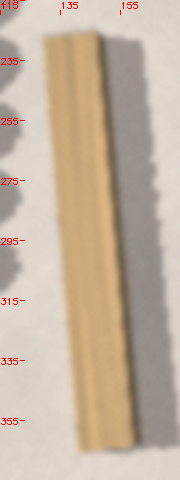

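```bash
cat >> h.py <<'E'
def rigid(model,pts):
    m=np.array(model,float);p=np.array(pts)[:,:2];mc=m.mean(0);pc=p.mean(0)
    H=(m-mc).T@(p-pc);a=np.arctan2(H[0,1]-H[1,0],H[0,0]+H[1,1])
    R=np.array([[np.cos(a),-np.sin(a)],[np.sin(a),np.cos(a)]]);t=pc-R@mc
    return R,t,a,(R@m.T).T+t-p
E
python3 - <<'E'
from h import *
np.set_printoptions(precision=4,suppress=True)
T=lambda u:np.array(u)/3+[195,205]
S=lambda u:np.array(u)/3+[240,180]
# order: back-left(+x,+y), front-left(-x,+y), front-right, back-right
M=[(.08,.24),(-.08,.24),(-.08,-.24),(.08,-.24)]
for n,px in (('top',T([(35,142),(63,360),(720,253),(683,37)])),('side',S([(35,468),(270,580),(590,103),(400,38)]))):
    P=onplane(n,px,.018); R,t,a,e=rigid(M,P); print(n,t,np.degrees(a),'resid\n',e)
    if n=='top': Rb,tb=R,t
    L=lambda P:(np.array(P)[:,:2]-t)@R
    if n=='top':
        print('near arm',L(onplane(n,T([(341,110),(366,108),(357,228),(380,225)]),.07)))
        print('far arm',L(onplane(n,T([(175,138),(200,136),(189,256),(212,253)]),.07)))
        print('fence front top edge',L(onplane(n,T([(40,205),(697,97)]),.048)))
        print('offcut',L(onplane(n,T([(78,230),(128,218),(145,290),(97,305)]),.04)))
        print('slot',L(onplane(n,T([(600,272)]),.018)))
    else:
        print('offcut',L(onplane(n,S([(195,415),(267,438),(240,490),(163,465)]),.04)))
B=onplane('top',np.array([(43,37),(98,34),(139,445),(80,450)])/3+[115,215],.022)
print(B); R,t,a,e=rigid([(.15,.02),(.15,-.02),(-.15,-.02),(-.15,.02)],B); print('batten',t,np.degrees(a),e)
E
```

```text
top [0.5351 0.0035] 10.445554611725091 resid
 [[ 0.0008  0.001 ]
 [-0.0003  0.    ]
 [-0.0002 -0.002 ]
 [-0.0002  0.001 ]]
near arm [[ 0.0599  0.0153]
 [ 0.0585 -0.0022]
 [-0.0231  0.0172]
 [-0.0236  0.0012]]
far arm [[ 0.0589  0.1326]
 [ 0.0575  0.1152]
 [-0.0237  0.1348]
 [-0.0242  0.1188]]
fence front top edge [[ 0.0299  0.2359]
 [ 0.0316 -0.2364]]
offcut [[ 0.0088  0.2131]
 [ 0.0115  0.1768]
 [-0.0407  0.172 ]
 [-0.0457  0.207 ]]
slot [[-0.0791 -0.1503]]
side [0.5325 0.007 ] 10.844879420811527 resid
 [[ 0.003  -0.0001]
 [-0.0036  0.001 ]
 [-0.0022 -0.0007]
 [ 0.0029 -0.0003]]
offcut [[ 0.0086  0.1761]
 [-0.0355  0.1697]
 [-0.0406  0.2091]
 [ 0.0053  0.216 ]]
[[0.6204 0.425  0.022 ]
 [0.6235 0.3848 0.022 ]
 [0.3305 0.3364 0.022 ]
 [0.3261 0.3779 0.022 ]]
batten [0.4751 0.381 ] 9.170333249910625 [[-0.0004 -0.0003]
 [ 0.0029  0.0004]
 [-0.0003  0.001 ]
 [-0.0022 -0.001 ]]
```

```bash
cat >> h.py <<'E'
A=np.radians(10.6); RB=np.array([[np.cos(A),-np.sin(A)],[np.sin(A),np.cos(A)]]); TB=np.array([.534,.005])
def b2w(p): return RB@np.array(p)+TB
def w2b(p): return RB.T@(np.array(p)[:2]-TB)
def inc(target_w):  # world TCP target -> tool-axis shift from now
    s=r.sense(); return s['ee_rot'].T@(np.array(target_w)-s['tcp_pos'])
E
python3 - <<'E'
from h import *
s=r.sense(); w=b2w((-.013,.008)); print(w, inc([*w,.13]), np.degrees(np.arctan2(-s['ee_rot'][0,1],s['ee_rot'][1,1])))
E
```

```text
[0.51975023 0.01047212] [0.10052632 0.5050277  0.50586593] 14.417551140869453
```

>>> move_arm:
  increments: [3.8, 0, 0, 0, 0.505, 0.506, 0.087, 3.8, 0, 0, 0, 0.505, 0.506, 0.087, 3.8, 0, 0, 0, 0.505, 0.506, 0.087, 3.8, 0, 0, 0, 0.505, 0.506, 0.087, 3.8, 0, 0, 0, 0.505, 0.506, 0.087, 3.8, 0, 0, 0, 0.505, 0.506, 0.087, 3.8, 0, 0, 0, 0.505, 0.506, 0.087, 3.8, 0, 0, 0, 0.505, 0.506, 0.087, 3.8, 0, 0, 0, 0.505, 0.506, 0.087, 3.8, 0, 0, 0, 0.505, 0.506, 0.087, 3.8, 0, 0, 0, 0.505, 0.506, 0.087, 3.8, 0, 0, 0, 0.505, 0.506, 0.087]

```text
time_s: 1.1
tcp_pos: [0.4107, -0.173, 0.2306]
ee_rot: [[0.0, -0.185, 0.983], [0.0, 0.983, 0.185], [-1.0, 0.0, 0.0]]
wrist_force: [1.1, -1.5, 0.2]
gripper_width: 0.995
```

```bash
python3 - <<'E'
from h import *
s=r.sense(); w=b2w((-.013,.008)); print(s['tcp_pos'], inc([*w,.13]), np.degrees(np.arctan2(-s['ee_rot'][0,1],s['ee_rot'][1,1])))
E
```

```text
[ 0.41073864 -0.1729836   0.23057246] [0.10060455 0.16017078 0.14099076] 10.637414747472926
```

>>> move_arm:
  increments: [0, 0, 0, 0, 0.16, 0.141, 0.087, 0, 0, 0, 0, 0.16, 0.141, 0.087, 0, 0, 0, 0, 0.16, 0.141, 0.087, 0, 0, 0, 0, 0.16, 0.141, 0.087, 0, 0, 0, 0, 0.16, 0.141, 0.087, 0, 0, 0, 0, 0.16, 0.141, 0.087, 0, 0, 0, 0.04, 0.16, 0.141, 0.087, 0, 0, 0, 0.08, 0.16, 0.141, 0.087, 0, 0, 0, 0.1, 0.16, 0.141, 0.05, 0, 0, 0, 0.1, 0.16, 0.141, 0.05, 0, 0, 0, 0.1, 0.16, 0.141, 0.05]

```text
time_s: 2.02
tcp_pos: [0.5192, 0.0078, 0.1299]
ee_rot: [[-0.002, -0.185, 0.983], [-0.001, 0.983, 0.185], [-1.0, -0.001, -0.003]]
wrist_force: [-1.0, 0.2, 0.8]
gripper_width: 0.851
```

```bash
python3 - <<'E'
from h import *
s=r.sense(); w=b2w((-.013,.008)); print(s['tcp_pos'], inc([*w,.049]), np.degrees(np.arctan2(-s['ee_rot'][0,1],s['ee_rot'][1,1])))
a=r.capture('side')[:,:,::-1]; b=r.capture('top')[:,:,::-1]
crop(a,240,120,200,200,3,'pics/s1.png'); crop(b,195,205,250,130,3,'pics/t1.png')
E
```

```text
[0.51917586 0.0078364  0.12994024] [0.08093505 0.00255404 0.00126256] 10.641447488653242
```

View pics/s1.png

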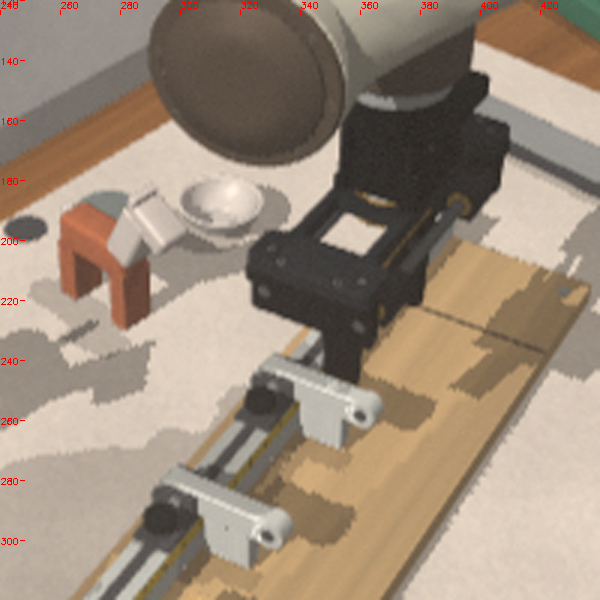

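View pics/t1.png

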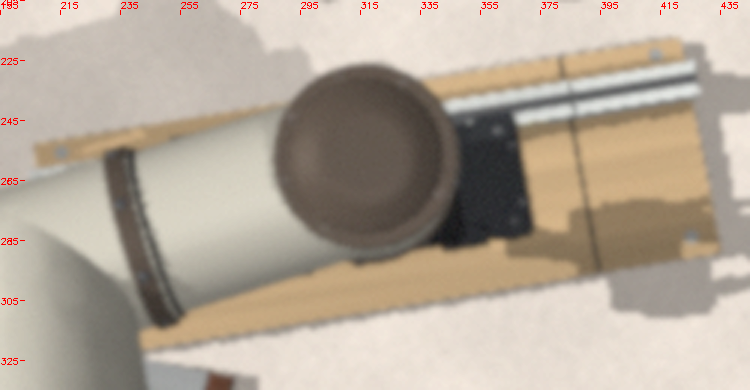

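```bash
python3 - <<'E'
from h import *
s=r.sense(); R=s['ee_rot'];p=s['tcp_pos'];g=s['gripper_width']*.087; print(g)
for d in (1,-1):
  q=p+R@[.008,d*g/2,0]; print(d,q,proj('side',q)[0])
  q=p+R@[.008,d*(g/2+.015),0]; print(d,proj('side',q)[0])
for n in((.045-.058,.008),(.045-.07,.008)):
  print(proj('side',[*b2w(n),.06]))
E
```

```text
0.06674852160082072
1 [0.51477292 0.04111922 0.12427888] [354.65085716 239.87215166]
1 [350.71660622 244.7243674 ]
-1 [ 0.52710561 -0.02448009  0.12429504] [371.22710231 219.42823011]
-1 [374.75604836 215.07588761]
[[360.80031406 255.90325832]]
[[366.44403225 258.15243295]]
```

>>> move_arm:
  increments: [0, 0, 0, 0.03, 0, 0, 0.05, 0, 0, 0, 0.06, 0, 0, 0.05, 0, 0, 0, 0.081, 0, 0, 0.05, 0, 0, 0, 0.081, 0, 0, 0.03, 0, 0, 0, 0.081, 0, 0, 0.024, 0, 0, 0, 0.081, 0, 0, 0.024, 0, 0, 0, 0.081, 0, 0, 0.024, 0, 0, 0, 0.081, 0, 0, 0.024]

```text
time_s: 2.78
tcp_pos: [0.5208, 0.0086, 0.0514]
ee_rot: [[0.004, -0.185, 0.983], [0.001, 0.983, 0.185], [-1.0, 0.0, 0.004]]
wrist_force: [-0.6, -0.1, 0.6]
gripper_width: 0.313
```

```bash
python3 - <<'E'
from h import *
s=r.sense(); print(s['tcp_pos'],s['gripper_width']*.087,w2b(s['tcp_pos']))
a=r.capture('side')[:,:,::-1]
crop(a,290,180,130,120,6,'pics/s2.png')
E
```

```text
[0.52083762 0.00860073 0.05144602] 0.027241026139415477 [-0.01227541  0.00596053]
```

View pics/s2.png

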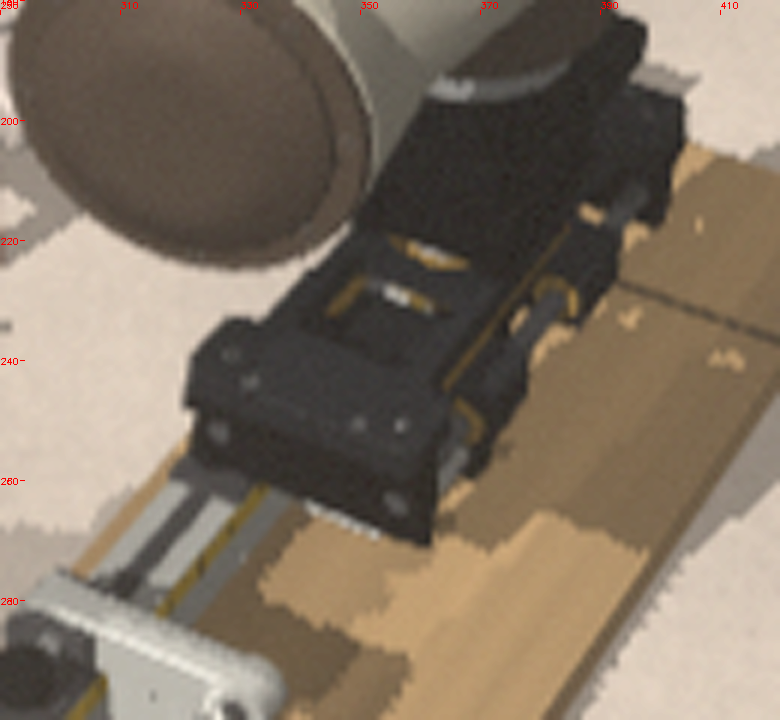

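The gripper's body hides the arm (around px (350,255)), so I'll close slowly and watch the lateral force.

>>> move_arm:
  increments: [0, 0, 0, 0, 0, 0, 0.02, 0, 0, 0, 0, 0, 0, 0.018, 0, 0, 0, 0, 0, 0, 0.016, 0, 0, 0, 0, 0, 0, 0.016, 0, 0, 0, 0, 0, 0, 0.016]

```text
time_s: 3.25
tcp_pos: [0.5195, 0.0082, 0.0495]
ee_rot: [[-0.0, -0.184, 0.983], [-0.0, 0.983, 0.184], [-1.0, -0.0, -0.0]]
wrist_force: [-0.3, 0.5, -0.4]
gripper_width: 0.189
```

>>> move_arm:
  increments: [0, 0, 0, 0, 0, 0, 0.013, 0, 0, 0, 0, 0, 0, 0.01, 0, 0, 0, 0, 0, 0, 0.008, 0, 0, 0, 0, 0, 0, 0.008]

```text
time_s: 3.58
tcp_pos: [0.5196, 0.0079, 0.0495]
ee_rot: [[-0.0, -0.184, 0.983], [-0.0, 0.983, 0.184], [-1.0, -0.0, -0.0]]
wrist_force: [0.5, -1.9, -0.3]
gripper_width: 0.156
```

>>> move_arm:
  increments: [0, 0, 0, -0.0087, 0, 0.0007, 0.008, 0, 0, 0, -0.0171, 0, 0.0026, 0.008, 0, 0, 0, -0.0252, 0, 0.0058, 0.008, 0, 0, 0, -0.0327, 0, 0.0101, 0.008, 0, 0, 0, -0.0395, 0, 0.0156, 0.008, 0, 0, 0, -0.0454, 0, 0.0219, 0.008, 0, 0, 0, -0.0503, 0, 0.0291, 0.008, 0, 0, 0, -0.0503, 0, 0.0291, 0.008]

```text
time_s: 4.25
tcp_pos: [0.5467, 0.0131, 0.1009]
ee_rot: [[-0.005, -0.184, 0.983], [-0.002, 0.983, 0.184], [-1.0, -0.001, -0.005]]
wrist_force: [-6.9, -3.3, 4.8]
gripper_width: 0.159
```

```bash
python3 - <<'E'
from h import *
s=r.sense(); print(s['tcp_pos'],s['gripper_width']*.087,w2b(s['tcp_pos']),s['wrist_force'],s['moment'])
a=r.capture('side')[:,:,::-1]
crop(a,270,130,160,160,4,'pics/s3.png')
E
```

```text
[0.54673334 0.01306266 0.10089858] 0.0138336573225462 [0.01399919 0.00558276] [-6.92362092 -3.3476641   4.82848514] [-0.96168393  1.98362965  0.02403983]
```

View pics/s3.png

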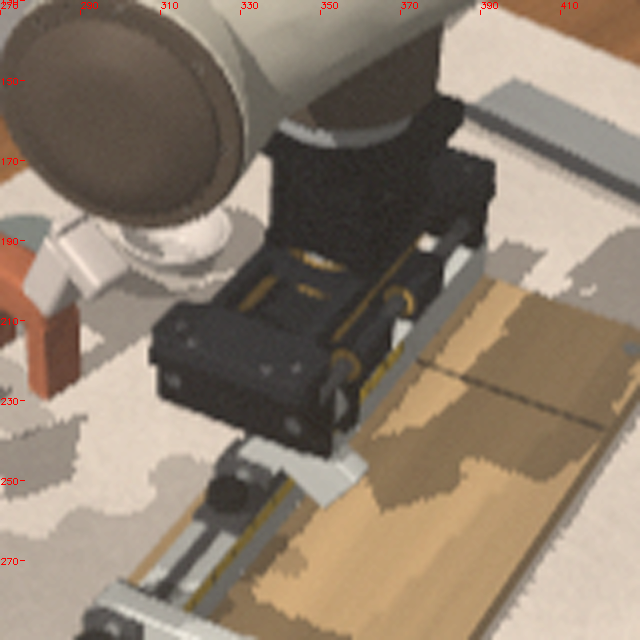

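>>> move_arm:
  increments: [0, 0, 0, -0.0038, 0, 0.0079, 0.008, 0, 0, 0, -0.0063, 0, 0.0162, 0.008, 0, 0, 0, -0.0075, 0, 0.0248, 0.008, 0, 0, 0, -0.0075, 0, 0.0335, 0.008, 0, 0, 0, -0.0062, 0, 0.0421, 0.008, 0, 0, 0, -0.0036, 0, 0.0504, 0.008, 0, 0, 0, 0.0002, 0, 0.0582, 0.008, 0, 0, 0, 0.0052, 0, 0.0653, 0.008, 0, 0, 0, 0.0052, 0, 0.0653, 0.008]

```text
time_s: 5.05
tcp_pos: [0.6152, 0.026, 0.0968]
ee_rot: [[0.005, -0.186, 0.983], [-0.0, 0.983, 0.186], [-1.0, -0.001, 0.005]]
wrist_force: [-1.1, -3.3, 2.8]
gripper_width: 0.159
```

```bash
python3 - <<'E'
from h import *
s=r.sense(); print(s['tcp_pos'],s['gripper_width']*.087,w2b(s['tcp_pos']),s['wrist_force'],s['moment'])
a=r.capture('side')[:,:,::-1]
crop(a,250,110,180,180,4,'pics/s4.png')
E
```

```text
[0.61523486 0.02600894 0.09679524] 0.013848404941610402 [0.08371324 0.00570717] [-1.09187536 -3.26043275  2.83918805] [-0.89041615  0.10243911  0.00681085]
```

View pics/s4.png

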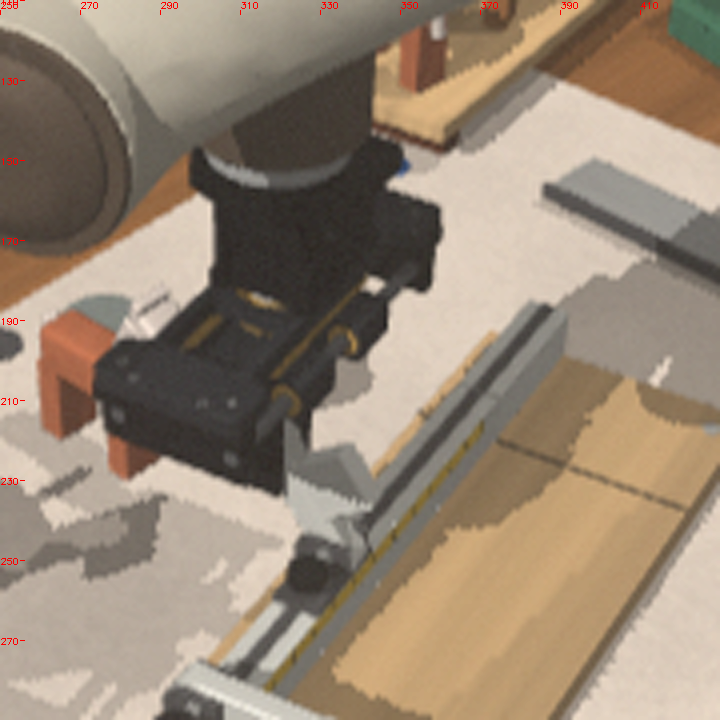

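>>> move_arm:
  increments: [0, 0, 0, 0, 0, 0, 0.03, 0, 0, 0, 0, 0, 0, 0.05, 0, 0, 0, 0, 0, 0, 0.05, 0, 0, 0, 0, 0, 0, 0.05, 0, 0, 0, 0, 0, 0, 0.05, 0, 0, 0, -0.03, 0, 0, 0.05, 0, 0, 0, -0.06, 0, 0, 0.05, 0, 0, 0, -0.1, 0, 0, 0.05, 0, 0, 0, -0.14, 0, 0, 0.05, 0, 0, 0, -0.15, 0, 0, 0.05]

```text
time_s: 5.93
tcp_pos: [0.6154, 0.0258, 0.2525]
ee_rot: [[0.013, -0.186, 0.983], [0.001, 0.983, 0.186], [-1.0, -0.001, 0.013]]
wrist_force: [1.5, 0.7, 0.5]
gripper_width: 0.575
```

```bash
python3 - <<'E'
from h import *
s=r.sense(); print(s['tcp_pos'],s['gripper_width']*.087,w2b(s['tcp_pos']),s['wrist_force'],s['joints'])
a=r.capture('side')[:,:,::-1]
cv2.imwrite('pics/s5.png',a)
# batten gripping plan
print(inc([.4751,.381,.22]))
E
```

```text
[0.6153808  0.02583543 0.25253941] 0.05000616587800906 [0.08382478 0.00550978] [1.45870512 0.66869522 0.45898275] [ 17.52100461  19.98713176   0.46620814   0.16933912 -69.74799429
 -96.88428788]
[ 0.03083542  0.37481382 -0.07227696]
```

View pics/s5.png

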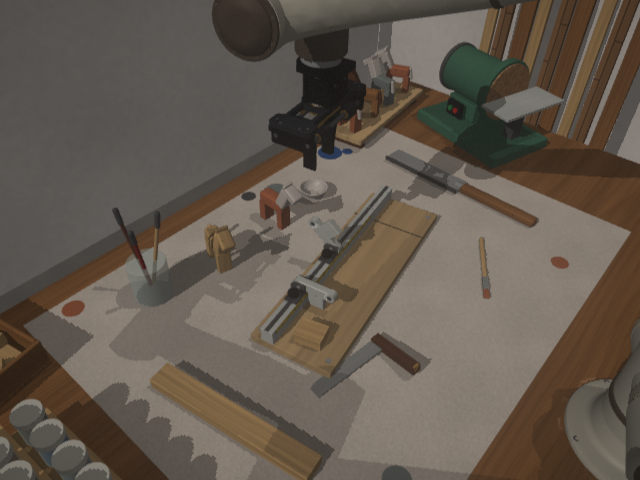

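The side view shows the near stop resting back at about (325,228), with the far stop still down at (316,290). Next I'll cross-check the batten with the side view and check the clearance to the bottles.

```bash
python3 - <<'E'
from h import *
np.set_printoptions(precision=4,suppress=True)
print('bottle tray right edge', onplane('top',[(73,200),(73,310)],.06)[:, :2])
s=cv2.imread('pics/side0.png'); crop(s,140,355,190,125,4,'pics/s_bat.png')
E
```

```text
bottle tray right edge [[0.6713 0.5366]
 [0.4382 0.5167]]
```

View pics/s_bat.png

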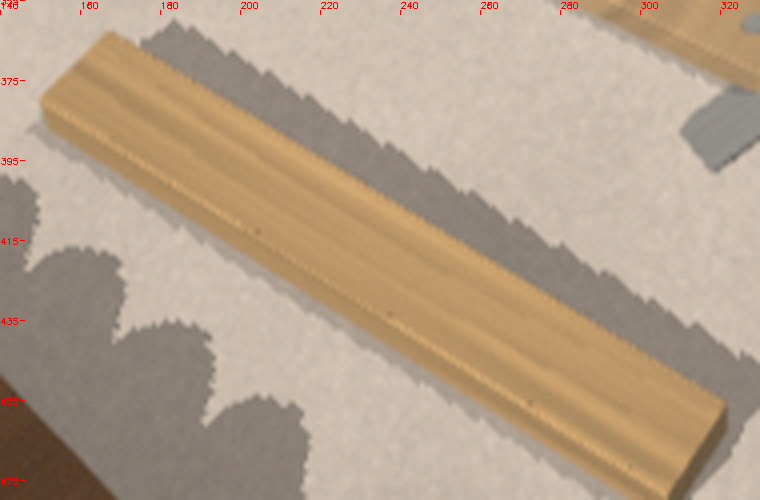

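```bash
python3 - <<'E'
from h import *
np.set_printoptions(precision=4,suppress=True)
B=onplane('side',np.array([(42,98),(108,30),(726,405),(668,495)])/4+[140,355],.022)
R,t,a,e=rigid([(.15,.02),(.15,-.02),(-.15,-.02),(-.15,.02)],B); print('batten',t,np.degrees(a),e)
c=(t+[.4751,.381])/2; A=np.radians(9.2)
g=c-.045*np.array([np.cos(A),np.sin(A)]); print(c,g,inc([*g,.11]))
E
```

```text
batten [0.4744 0.3841] 8.795208510982388 [[ 0.0015  0.0015]
 [ 0.0009 -0.001 ]
 [-0.0011 -0.0013]
 [-0.0013  0.0008]]
[0.4747 0.3826] [0.4303 0.3754] [ 0.1402  0.3776 -0.1187]
```

>>> move_arm:
  increments: [1.6, 0, 0, 0, 0.378, -0.119, 0.087, 1.6, 0, 0, 0, 0.378, -0.119, 0.087, 1.6, 0, 0, 0, 0.378, -0.119, 0.087, 1.6, 0, 0, 0, 0.378, -0.119, 0.087, 1.6, 0, 0, 0, 0.378, -0.119, 0.087, 1.6, 0, 0, 0, 0.378, -0.119, 0.087, 1.6, 0, 0, 0, 0.378, -0.119, 0.087, 1.6, 0, 0, 0, 0.378, -0.119, 0.087, 1.6, 0, 0, 0.04, 0.378, -0.119, 0.087, 1.6, 0, 0, 0.08, 0.378, -0.119, 0.087, 1.6, 0, 0, 0.12, 0.378, -0.119, 0.087, 1.6, 0, 0, 0.14, 0.378, -0.119, 0.087]

```text
time_s: 6.98
tcp_pos: [0.4243, 0.3767, 0.103]
ee_rot: [[0.0, -0.159, 0.987], [0.001, 0.987, 0.159], [-1.0, 0.001, 0.0]]
wrist_force: [-0.1, -0.5, -1.4]
gripper_width: 0.997
```

```bash
python3 - <<'E'
from h import *
s=r.sense(); R=s['ee_rot']; print(s['tcp_pos'],s['gripper_width']*.087,np.degrees(np.arctan2(-R[0,1],R[1,1])))
print(inc([.4303,.3754,.012]))
a=r.capture('side')[:,:,::-1]; b=r.capture('top')[:,:,::-1]
cv2.imwrite('pics/s6.png',a)
E
```

```text
[0.42425508 0.37669447 0.10299423] 0.08671674873752011 9.166713940999728
[ 0.09099399 -0.00236121  0.00571708]
```

View pics/s6.png

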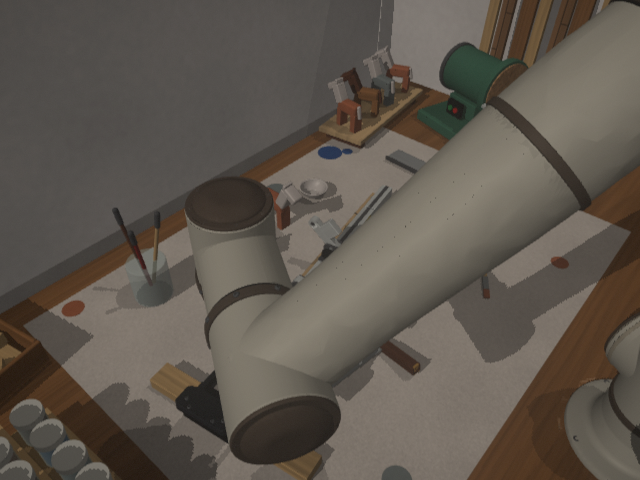

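>>> move_arm:
  increments: [0, 0, 0, 0.03, -0.0024, 0.0057, 0.087, 0, 0, 0, 0.06, -0.0024, 0.0057, 0.087, 0, 0, 0, 0.075, -0.0024, 0.0057, 0.087, 0, 0, 0, 0.08, -0.0024, 0.0057, 0.087, 0, 0, 0, 0.08, -0.0024, 0.0057, 0.087, 0, 0, 0, 0.08, -0.0024, 0.0057, 0.087]

```text
time_s: 7.58
tcp_pos: [0.4329, 0.3747, 0.0266]
ee_rot: [[0.002, -0.157, 0.988], [0.002, 0.988, 0.157], [-1.0, 0.002, 0.003]]
wrist_force: [-0.1, 0.9, -0.1]
gripper_width: 1.002
```

>>> move_arm:
  increments: [0, 0, 0, 0.008, 0, 0, 0.087, 0, 0, 0, 0.014, 0, 0, 0.087, 0, 0, 0, 0.014, 0, 0, 0.055, 0, 0, 0, 0.014, 0, 0, 0.05, 0, 0, 0, 0.014, 0, 0, 0.046, 0, 0, 0, 0.014, 0, 0, 0.046, 0, 0, 0, 0.014, 0, 0, 0.046, 0, 0, 0, 0.014, 0, 0, 0.046]

```text
time_s: 8.25
tcp_pos: [0.4318, 0.3738, 0.0108]
ee_rot: [[0.0, -0.157, 0.988], [0.0, 0.988, 0.157], [-1.0, 0.0, 0.0]]
wrist_force: [-0.4, 0.8, -0.9]
gripper_width: 0.632
```

>>> move_arm:
  increments: [0, 0, 0, 0, 0, 0, 0.04, 0, 0, 0, 0, 0, 0, 0.035, 0, 0, 0, 0, 0, 0, 0.034, 0, 0, 0, 0, 0, 0, 0.034, 0, 0, 0, 0, 0, 0, 0.034]

```text
time_s: 8.67
tcp_pos: [0.4317, 0.3739, 0.0107]
ee_rot: [[0.0, -0.157, 0.988], [0.0, 0.988, 0.157], [-1.0, 0.0, 0.0]]
wrist_force: [-0.7, 0.8, 0.3]
gripper_width: 0.455
```

>>> move_arm:
  increments: [0, 0, 0, -0.01, 0, 0, 0.034, 0, 0, 0, -0.03, 0, 0, 0.034, 0, 0, 0, -0.06, 0, 0, 0.034, 0, 0, 0, -0.1, 0, 0, 0.034, 0, 0, 0, -0.14, 0, 0, 0.034, 0, 0, 0, -0.18, 0, 0, 0.034, 0, 0, 0, -0.2, 0, 0, 0.034, 0, 0, 0, -0.2, 0, 0, 0.034, 0, 0, 0, -0.2, 0, 0, 0.034]

```text
time_s: 9.42
tcp_pos: [0.4314, 0.3737, 0.2122]
ee_rot: [[0.001, -0.156, 0.988], [0.002, 0.988, 0.156], [-1.0, 0.002, 0.001]]
wrist_force: [-0.5, 0.1, -2.3]
gripper_width: 0.458
```

```bash
python3 - <<'E'
from h import *
s=r.sense(); R=s['ee_rot']; print(s['tcp_pos'],s['gripper_width']*.087,np.degrees(np.arctan2(-R[0,1],R[1,1])),s['wrist_force'],s['moment'],s['joints'])
a=r.capture('side')[:,:,::-1]; b=r.capture('top')[:,:,::-1]
cv2.imwrite('pics/s7.png',np.hstack([cv2.resize(a,(400,300)),cv2.resize(b,(400,300))]))
E
```

```text
[0.43144277 0.37368198 0.21215029] 0.039842055103551294 8.99900390952451 [-0.49184635  0.07573885 -2.34230034] [-0.04918179  0.11569127 -0.01411946] [ 5.71323716e+01  1.75164743e+01 -9.04001224e+00 -4.66045620e-02
 -6.33002432e+01 -1.38112555e+02]
```

View pics/s7.png

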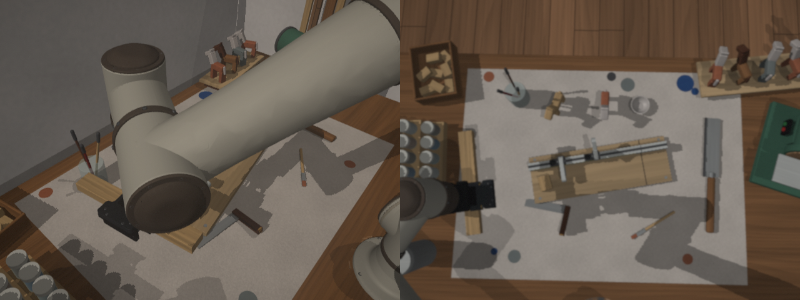

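```bash
python3 - <<'E'
from h import *
w=b2w((-.0125,-.090)); print(w,inc([*w,.212]))
E
```

```text
[ 0.53826893 -0.08576357] [-0.00201489 -0.4695964   0.03462708]
```

>>> move_arm:
  increments: [-7, 0, 0, 0, -0.03, 0.003, 0.034, -14, 0, 0, 0, -0.068, 0.005, 0.034, -21, 0, 0, 0, -0.108, 0.008, 0.034, -28, 0, 0, 0, -0.148, 0.011, 0.034, -35, 0, 0, 0, -0.188, 0.014, 0.034, -42, 0, 0, 0, -0.228, 0.017, 0.034, -49, 0, 0, 0, -0.268, 0.02, 0.034, -56, 0, 0, 0, -0.308, 0.023, 0.034, -63, 0, 0, 0, -0.348, 0.026, 0.034, -70, 0, 0, 0, -0.388, 0.029, 0.034, -77, 0, 0, 0, -0.428, 0.032, 0.034, -84, 0, 0, 0, -0.46, 0.035, 0.034]

```text
time_s: 10.52
tcp_pos: [0.5331, -0.0589, 0.2086]
ee_rot: [[-0.005, -0.999, 0.036], [-0.001, 0.036, 0.999], [-1.0, 0.005, -0.001]]
wrist_force: [0.9, 0.6, -1.1]
gripper_width: 0.46
```

>>> move_arm:
  increments: [-4, 0, 0, 0, 0, 0, 0.034, -7, 0, 0, 0, 0, 0, 0.034, -7.6, 0, 0, 0, 0, 0, 0.034, -7.6, 0, 0, 0, 0, 0, 0.034, -7.6, 0, 0, 0, 0, 0, 0.034, -7.6, 0, 0, 0, 0, 0, 0.034]

```text
time_s: 11.02
tcp_pos: [0.5339, -0.0565, 0.2101]
ee_rot: [[-0.001, -0.996, -0.091], [-0.0, -0.091, 0.996], [-1.0, 0.001, -0.0]]
wrist_force: [0.4, -0.3, -2.1]
gripper_width: 0.455
```

```bash
python3 - <<'E'
from h import *
s=r.sense(); R=s['ee_rot']; print(s['tcp_pos'],w2b(s['tcp_pos']),s['gripper_width']*.087,np.degrees(np.arctan2(-R[0,1],R[1,1])),s['wrist_force'],s['joints'])
w=b2w((-.0125,-.090)); print(w,inc([*w,.08]))
a=r.capture('side')[:,:,::-1]; b=r.capture('top')[:,:,::-1]
cv2.imwrite('pics/s8.png',a); cv2.imwrite('pics/t8.png',b)
E
```

```text
[ 0.53392005 -0.05650764  0.21014484] [-0.011393   -0.06044333] 0.03956818049651823 95.23103799055592 [ 0.37428876 -0.27994066 -2.05230021] [ 1.12724717e+01  1.44553471e+01 -1.36953996e+01 -3.14487743e-03
 -6.19145339e+01 -6.03994923e+00]
[ 0.53826893 -0.08576357] [ 0.13014498 -0.00181156 -0.02952124]
```

View pics/s8.png

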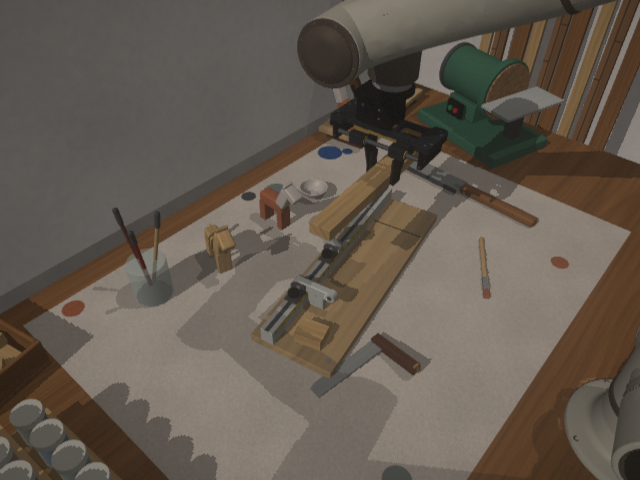

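View pics/t8.png

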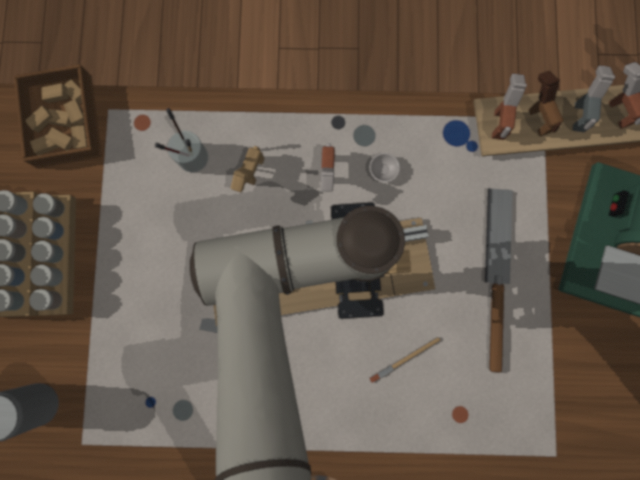

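```bash
python3 - <<'E'
from h import *
p=r.sense()['tcp_pos']
for h in (.05,.1,.15,.2,.25,.3,.35,.4): print(h,proj('side',p+[0,0,h])[0],proj('top',p+[0,0,h])[0])
E
```

```text
0.05 [384.76934969 148.67178259] [355.01244315 261.29038977]
0.1 [387.42355212 123.182334  ] [356.91631022 258.46425513]
0.15 [390.27688529  95.78054719] [359.03939135 255.31271519]
0.2 [393.35263218  66.24282563] [361.42186031 251.77613526]
0.25 [396.67785275  34.30930099] [364.11434604 247.77936084]
0.3 [ 4.00284182e+02 -3.23832780e-01] [367.18157049 243.22631749]
0.35 [404.20884037 -38.01401533] [370.70761905 237.99218736]
0.4 [408.49592159 -79.18470191] [374.80376733 231.91179091]
```

>>> move_arm:
  increments: [-5.4, 0, 0, 0, -0.0018, -0.0295, 0.034, -5.4, 0, 0, 0, -0.0018, -0.0295, 0.034, -5.4, 0, 0, 0, -0.0018, -0.0295, 0.034, -5.4, 0, 0, 0.03, -0.0018, -0.0295, 0.034, -5.4, 0, 0, 0.06, -0.0018, -0.0295, 0.034, -5.4, 0, 0, 0.08, -0.0018, -0.0295, 0.034, -5.4, 0, 0, 0.1, -0.0018, -0.0295, 0.034, -5.4, 0, 0, 0.11, -0.0018, -0.0295, 0.034, -5.4, 0, 0, 0.11, -0.0018, -0.0295, 0.034, -5.4, 0, 0, 0.11, -0.0018, -0.0295, 0.034]

```text
time_s: 11.95
tcp_pos: [0.5391, -0.0858, 0.101]
ee_rot: [[0.0, -0.983, -0.185], [-0.0, -0.185, 0.983], [-1.0, -0.0, -0.0]]
wrist_force: [-0.4, -0.2, -1.1]
gripper_width: 0.461
```

```bash
python3 - <<'E'
from h import *
s=r.sense(); R=s['ee_rot']; print(s['tcp_pos'],w2b(s['tcp_pos']),s['gripper_width']*.087,np.degrees(np.arctan2(-R[0,1],R[1,1])),s['wrist_force'])
w=b2w((-.0125,-.090)); print(w,inc([*w,.031]))
a=r.capture('side')[:,:,::-1]
crop(a,240,130,210,180,3,'pics/s9.png')
E
```

```text
[ 0.53909496 -0.08584675  0.10100773] [-0.01170337 -0.0902337 ] 0.040111730551366284 100.65545042582372 [-0.3766303  -0.17747933 -1.09099308]
[ 0.53826893 -0.08576357] [0.07000752 0.00080542 0.00026251]
```

View pics/s9.png

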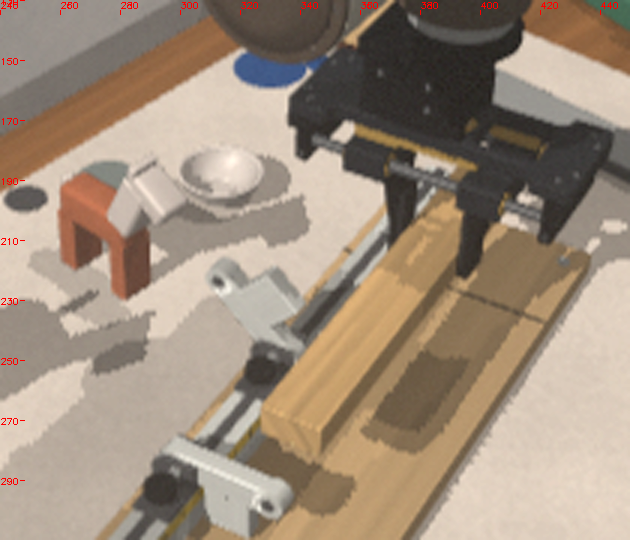

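```bash
python3 - <<'E'
from h import *
for y in (.094,.104):
  for x in (.0075,-.0325): print(y,x,proj('side',[*b2w((x,y)),.112])[0])
print((np.array([(262,412),(318,432)])/3+[240,130]))
E
```

```text
0.094 0.0075 [329.654671   259.19568959]
0.094 -0.0325 [349.87104181 267.49616293]
0.104 0.0075 [326.80363491 262.6236632 ]
0.104 -0.0325 [347.11909682 271.03668737]
[[327.33333333 267.33333333]
 [346.         274.        ]]
```

>>> move_arm:
  increments: [0, 0, 0, 0.02, 0.0008, 0, 0.034, 0, 0, 0, 0.04, 0.0008, 0, 0.034, 0, 0, 0, 0.05, 0.0008, 0, 0.034, 0, 0, 0, 0.056, 0.0008, 0, 0.034, 0, 0, 0, 0.06, 0.0008, 0, 0.034, 0, 0, 0, 0.06, 0.0008, 0, 0.034]

```text
time_s: 12.5
tcp_pos: [0.5383, -0.0863, 0.0408]
ee_rot: [[0.0, -0.983, -0.185], [-0.0, -0.185, 0.983], [-1.0, -0.0, -0.0]]
wrist_force: [0.1, 0.5, -1.1]
gripper_width: 0.457
```

```bash
python3 - <<'E'
from h import *
s=r.sense(); print(s['tcp_pos'],w2b(s['tcp_pos']),s['wrist_force'])
a=r.capture('side')[:,:,::-1]
crop(a,240,150,210,180,3,'pics/s10.png')
E
```

```text
[ 0.53826249 -0.08629502  0.04081101] [-0.01260409 -0.09052119] [ 0.0898941   0.45401932 -1.06609532]
```

View pics/s10.png

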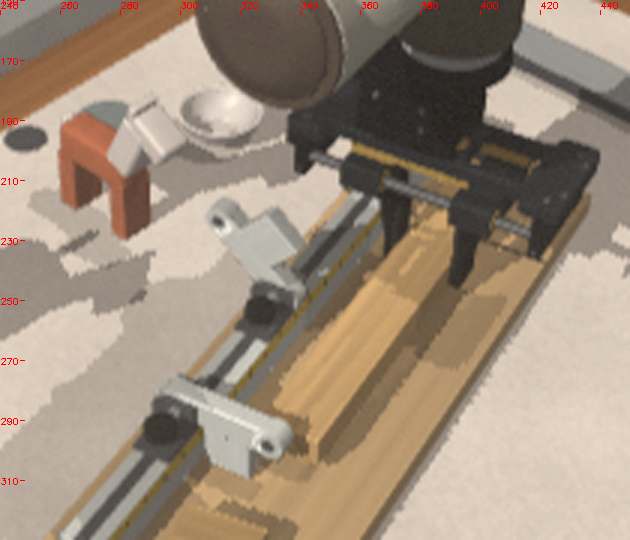

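>>> move_arm:
  increments: [0, 0, 0, 0.004, 0, 0, 0.034, 0, 0, 0, 0.007, 0, 0, 0.034, 0, 0, 0, 0.01, 0, 0, 0.034, 0, 0, 0, 0.01, 0, 0, 0.034, 0, 0, 0, 0.01, 0, 0, 0.034]

```text
time_s: 12.97
tcp_pos: [0.5378, -0.0863, 0.0305]
ee_rot: [[-0.0, -0.983, -0.184], [-0.0, -0.184, 0.983], [-1.0, 0.0, -0.0]]
wrist_force: [0.4, -0.5, -1.6]
gripper_width: 0.457
```

>>> move_arm:
  increments: [0, 0, 0, 0.0015, 0, 0, 0.034, 0, 0, 0, 0.0015, 0, 0, 0.034, 0, 0, 0, 0.0015, 0, 0, 0.046, 0, 0, 0, 0.0015, 0, 0, 0.052, 0, 0, 0, 0.0015, 0, 0, 0.052, 0, 0, 0, 0.0015, 0, 0, 0.052]

```text
time_s: 13.47
tcp_pos: [0.5382, -0.0863, 0.0294]
ee_rot: [[0.001, -0.983, -0.184], [0.0, -0.184, 0.983], [-1.0, -0.001, -0.0]]
wrist_force: [0.1, -0.1, 0.2]
gripper_width: 0.586
```

>>> move_arm:
  increments: [0, 0, 0, -0.02, 0, 0, 0.052, 0, 0, 0, -0.05, 0, 0, 0.052, 0, 0, 0, -0.08, 0, 0, 0.04, 0, 0, 0, -0.11, 0, 0, 0.02, 0, 0, 0, -0.12, 0, 0, 0, 0, 0, 0, -0.12, 0, 0, 0, 0, 0, 0, -0.12, 0, 0, 0, 0, 0, 0, -0.12, 0, 0, 0]

```text
time_s: 14.13
tcp_pos: [0.5367, -0.0863, 0.1476]
ee_rot: [[-0.003, -0.983, -0.184], [0.0, -0.184, 0.983], [-1.0, 0.003, 0.001]]
wrist_force: [-0.6, -0.2, -0.2]
gripper_width: 0.226
```

```bash
python3 - <<'E'
from h import *
s=r.sense(); print(s['tcp_pos'],w2b(s['tcp_pos']),s['wrist_force'],s['gripper_width'])
a=r.capture('side')[:,:,::-1]
crop(a,240,150,210,180,3,'pics/s11.png')
E
```

```text
[ 0.5367253  -0.08630578  0.14761175] [-0.01411703 -0.090249  ] [-0.58991958 -0.22279214 -0.21379805] 0.22577488040714158
```

View pics/s11.png

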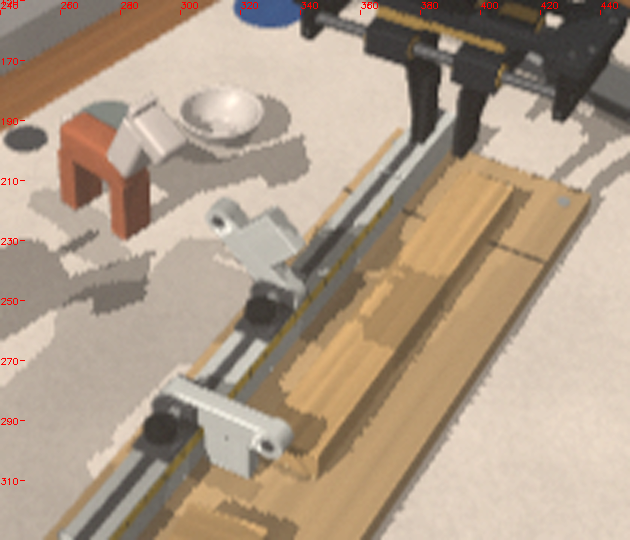

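>>> move_arm:
  increments: [0, 0, 0, 0, 0.024, 0.015, 0, 0, 0, 0, 0, 0.05, 0.015, 0, 0, 0, 0, 0, 0.05, 0.015, 0, 0, 0, 0, 0.03, 0.05, 0.015, 0, 0, 0, 0, 0.06, 0.05, 0.015, 0, 0, 0, 0, 0.09, 0.05, 0.015, 0, 0, 0, 0, 0.105, 0.05, 0.015, 0, 0, 0, 0, 0.105, 0.05, 0.015, 0, 0, 0, 0, 0.105, 0.05, 0.015, 0]

```text
time_s: 14.93
tcp_pos: [0.4853, -0.081, 0.0428]
ee_rot: [[-0.004, -0.983, -0.185], [-0.001, -0.185, 0.983], [-1.0, 0.004, -0.0]]
wrist_force: [1.3, -1.3, 0.3]
gripper_width: 0.009
```

```bash
python3 - <<'E'
from h import *
s=r.sense(); print(s['tcp_pos'],w2b(s['tcp_pos']),s['wrist_force'],s['gripper_width'])
a=r.capture('side')[:,:,::-1]
crop(a,240,150,210,180,3,'pics/s12.png')
E
```

```text
[ 0.48526154 -0.08102783  0.04281176] [-0.06373169 -0.07559429] [ 1.25004738 -1.34975954  0.30378514] 0.009358626484981439
```

View pics/s12.png

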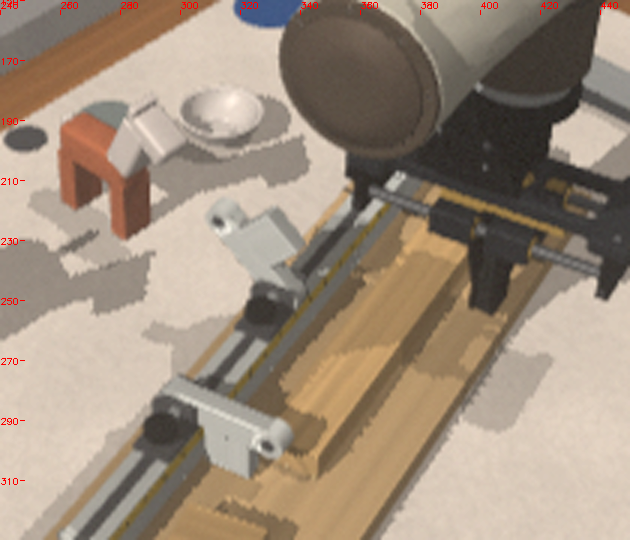

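>>> move_arm:
  increments: [0, 0, 0, 0.006, 0, 0, 0, 0, 0, 0, 0.01, 0, 0, 0, 0, 0, 0, 0.01, 0, 0, 0, 0, 0, 0, 0.01, -0.005, 0, 0, 0, 0, 0, 0.01, -0.01, 0, 0, 0, 0, 0, 0.01, -0.015, 0, 0, 0, 0, 0, 0.01, -0.02, 0, 0, 0, 0, 0, 0.01, -0.025, 0, 0, 0, 0, 0, 0.01, -0.03, 0, 0, 0, 0, 0, 0.01, -0.034, 0, 0, 0, 0, 0, 0.01, -0.036, 0, 0, 0, 0, 0, 0.01, -0.036, 0, 0]

```text
time_s: 15.98
tcp_pos: [0.5221, -0.074, 0.0341]
ee_rot: [[0.001, -0.983, -0.185], [0.0, -0.185, 0.983], [-1.0, -0.001, -0.0]]
wrist_force: [1.0, 0.3, -0.3]
gripper_width: 0.001
```

```bash
python3 - <<'E'
from h import *
s=r.sense(); print(s['tcp_pos'],w2b(s['tcp_pos']),s['wrist_force'],s['gripper_width'])
a=r.capture('side')[:,:,::-1]
crop(a,240,150,210,180,3,'pics/s13.png')
E
```

```text
[ 0.52209317 -0.07400795  0.03409761] [-0.02623727 -0.07546943] [ 1.00366336  0.3403612  -0.34210918] 0.0008291268397588617
```

View pics/s13.png

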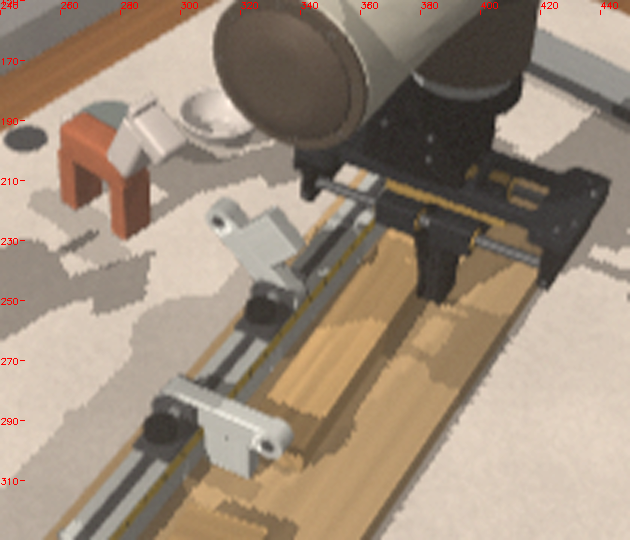

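>>> move_arm:
  increments: [0, 0, 0, 0, -0.001, 0, 0, 0, 0, 0, 0, -0.002, 0, 0, 0, 0, 0, 0, -0.003, 0, 0, 0, 0, 0, 0, -0.003, 0, 0]

```text
time_s: 16.37
tcp_pos: [0.5243, -0.0736, 0.0342]
ee_rot: [[0.0, -0.983, -0.184], [0.0, -0.184, 0.983], [-1.0, -0.0, 0.0]]
wrist_force: [0.7, -0.1, 0.6]
gripper_width: 0.002
```

>>> move_arm:
  increments: [0, 0, 0, 0, -0.001, 0, 0, 0, 0, 0, 0, -0.0015, 0, 0, 0, 0, 0, 0, -0.0015, 0, 0]

```text
time_s: 16.62
tcp_pos: [0.526, -0.0733, 0.0342]
ee_rot: [[0.0, -0.983, -0.184], [0.0, -0.184, 0.983], [-1.0, -0.0, -0.0]]
wrist_force: [-1.1, 0.3, -1.2]
gripper_width: 0.011
```

>>> move_arm:
  increments: [0, 0, 0, 0, -0.001, 0, 0, 0, 0, 0, 0, -0.001, 0, 0, 0, 0, 0, 0, -0.001, 0, 0]

```text
time_s: 16.87
tcp_pos: [0.527, -0.0731, 0.0342]
ee_rot: [[0.0, -0.983, -0.184], [0.0, -0.184, 0.983], [-1.0, -0.0, -0.0]]
wrist_force: [-0.0, -0.8, 0.0]
gripper_width: 0.002
```

>>> move_arm:
  increments: [0, 0, 0, 0, -0.001, 0, 0, 0, 0, 0, 0, -0.001, 0, 0, 0, 0, 0, 0, -0.001, 0, 0]

```text
time_s: 17.12
tcp_pos: [0.5279, -0.0729, 0.0342]
ee_rot: [[0.0, -0.983, -0.184], [0.0, -0.184, 0.983], [-1.0, -0.0, -0.0]]
wrist_force: [-0.5, -0.2, 0.0]
gripper_width: 0.004
```

```bash
python3 - <<'E'
from h import *
s=r.sense(); print(s['tcp_pos'],w2b(s['tcp_pos']),s['wrist_force'],s['gripper_width'])
a=r.capture('side')[:,:,::-1]
crop(a,290,180,130,120,6,'pics/s14.png')
E
```

```text
[ 0.52792677 -0.07290724  0.0341926 ] [-0.02030073 -0.0754606 ] [-0.51257854 -0.20390944  0.03121207] 0.004290563771320903
```

View pics/s14.png

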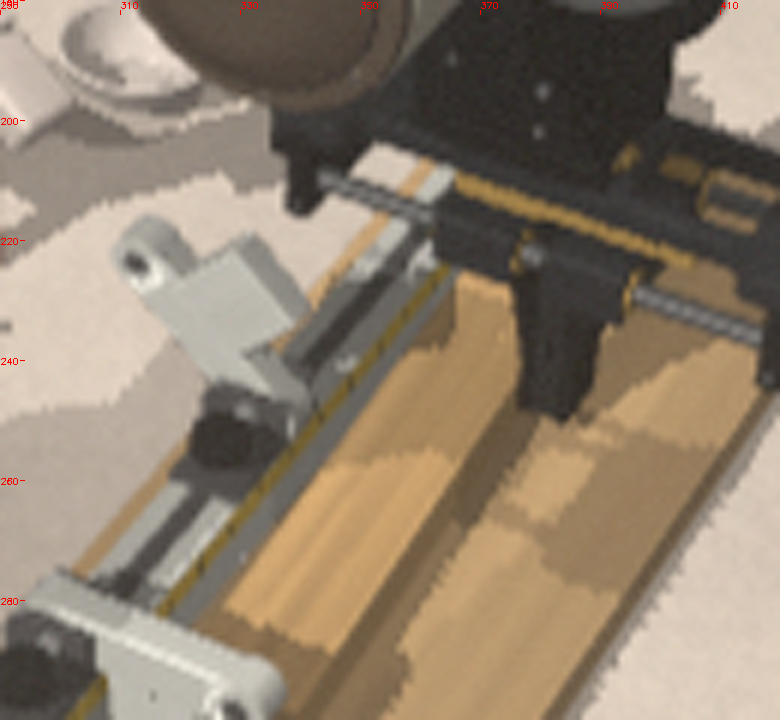

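>>> move_arm:
  increments: [0, 0, 0, 0, -0.001, 0, 0, 0, 0, 0, 0, -0.001, 0, 0, 0, 0, 0, 0, -0.001, 0, 0]

```text
time_s: 17.42
tcp_pos: [0.5287, -0.0728, 0.0342]
ee_rot: [[-0.0, -0.983, -0.184], [-0.0, -0.184, 0.983], [-1.0, 0.0, 0.0]]
wrist_force: [-1.4, -0.1, 0.0]
gripper_width: 0.001
```

>>> move_arm:
  increments: [0, 0, 0, 0, -0.001, 0, 0, 0, 0, 0, 0, -0.001, 0, 0, 0, 0, 0, 0, -0.001, 0, 0]

```text
time_s: 17.67
tcp_pos: [0.5294, -0.0726, 0.0341]
ee_rot: [[-0.001, -0.983, -0.184], [-0.0, -0.184, 0.983], [-1.0, 0.001, 0.0]]
wrist_force: [-2.3, -0.3, 0.5]
gripper_width: 0.009
```

>>> move_arm:
  increments: [0, 0, 0, 0, -0.001, 0, 0, 0, 0, 0, 0, -0.001, 0, 0, 0, 0, 0, 0, -0.001, 0, 0]

```text
time_s: 17.92
tcp_pos: [0.531, -0.0723, 0.0341]
ee_rot: [[0.001, -0.983, -0.184], [0.0, -0.184, 0.983], [-1.0, -0.001, -0.0]]
wrist_force: [-1.2, 0.6, 0.1]
gripper_width: 0.008
```

>>> move_arm:
  increments: [0, 0, 0, 0, -0.001, 0, 0, 0, 0, 0, 0, -0.001, 0, 0, 0, 0, 0, 0, -0.001, 0, 0]

```text
time_s: 18.17
tcp_pos: [0.532, -0.0722, 0.0342]
ee_rot: [[0.001, -0.983, -0.184], [0.0, -0.184, 0.983], [-1.0, -0.001, -0.0]]
wrist_force: [-1.0, 1.3, -0.3]
gripper_width: 0.001
```

>>> move_arm:
  increments: [0, 0, 0, 0, -0.001, 0, 0, 0, 0, 0, 0, -0.001, 0, 0, 0, 0, 0, 0, -0.001, 0, 0]

```text
time_s: 18.42
tcp_pos: [0.5329, -0.072, 0.0342]
ee_rot: [[0.0, -0.983, -0.184], [0.0, -0.184, 0.983], [-1.0, -0.0, -0.0]]
wrist_force: [-0.1, 1.0, -1.3]
gripper_width: 0.003
```

```bash
python3 - <<'E'
from h import *
s=r.sense(); print(s['tcp_pos'],w2b(s['tcp_pos']),s['wrist_force'],s['gripper_width'])
a=r.capture('side')[:,:,::-1]
crop(a,290,180,130,120,6,'pics/s15.png')
E
```

```text
[ 0.53291698 -0.07199914  0.03416265] [-0.01522864 -0.07548595] [-0.11736396  1.02378829 -1.31816297] 0.002948948888133958
```

View pics/s15.png

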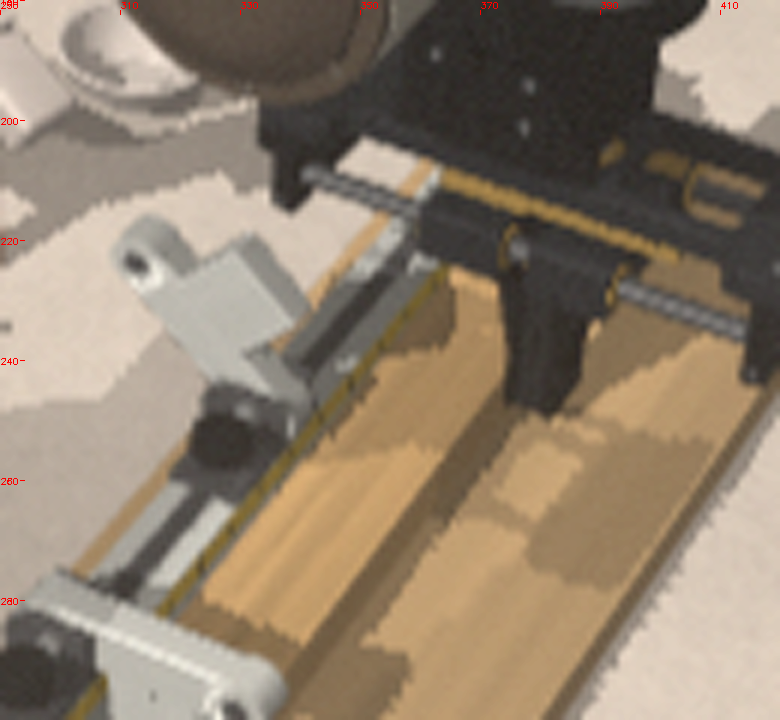

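>>> move_arm:
  increments: [0, 0, 0, 0, -0.001, 0, 0, 0, 0, 0, 0, -0.001, 0, 0, 0, 0, 0, 0, -0.001, 0, 0]

```text
time_s: 18.72
tcp_pos: [0.5338, -0.0718, 0.0342]
ee_rot: [[0.0, -0.983, -0.184], [0.0, -0.184, 0.983], [-1.0, -0.0, -0.0]]
wrist_force: [-1.1, -1.3, 0.0]
gripper_width: 0.005
```

>>> move_arm:
  increments: [0, 0, 0, 0, -0.001, 0, 0, 0, 0, 0, 0, -0.001, 0, 0, 0, 0, 0, 0, -0.001, 0, 0]

```text
time_s: 18.97
tcp_pos: [0.5347, -0.0716, 0.0342]
ee_rot: [[-0.0, -0.983, -0.184], [-0.0, -0.184, 0.983], [-1.0, 0.0, 0.0]]
wrist_force: [-1.2, 0.3, -0.5]
gripper_width: 0.001
```

>>> move_arm:
  increments: [0, 0, 0, 0, -0.001, 0, 0, 0, 0, 0, 0, -0.001, 0, 0, 0, 0, 0, 0, -0.001, 0, 0]

```text
time_s: 19.22
tcp_pos: [0.5347, -0.0716, 0.0341]
ee_rot: [[-0.002, -0.983, -0.184], [-0.0, -0.184, 0.983], [-1.0, 0.002, 0.0]]
wrist_force: [-5.0, -0.3, 2.5]
gripper_width: 0.008
```

>>> move_arm:
  increments: [0, 0, 0, 0, -0.0007, 0, 0, 0, 0, 0, 0, -0.0007, 0, 0, 0, 0, 0, 0, -0.0007, 0, 0]

```text
time_s: 19.47
tcp_pos: [0.5347, -0.0716, 0.034]
ee_rot: [[-0.003, -0.983, -0.184], [-0.0, -0.184, 0.983], [-1.0, 0.003, 0.0]]
wrist_force: [-4.6, -0.3, 3.3]
gripper_width: 0.006
```

```bash
python3 - <<'E'
from h import *
s=r.sense(); print(s['tcp_pos'],w2b(s['tcp_pos']),s['wrist_force'])
a=r.capture('side')[:,:,::-1]
crop(a,290,180,130,120,6,'pics/s16.png')
E
```

```text
[ 0.53474624 -0.07164746  0.03402358] [-0.0133659  -0.07547677] [-4.57248406 -0.25604302  3.26431186]
```

View pics/s16.png

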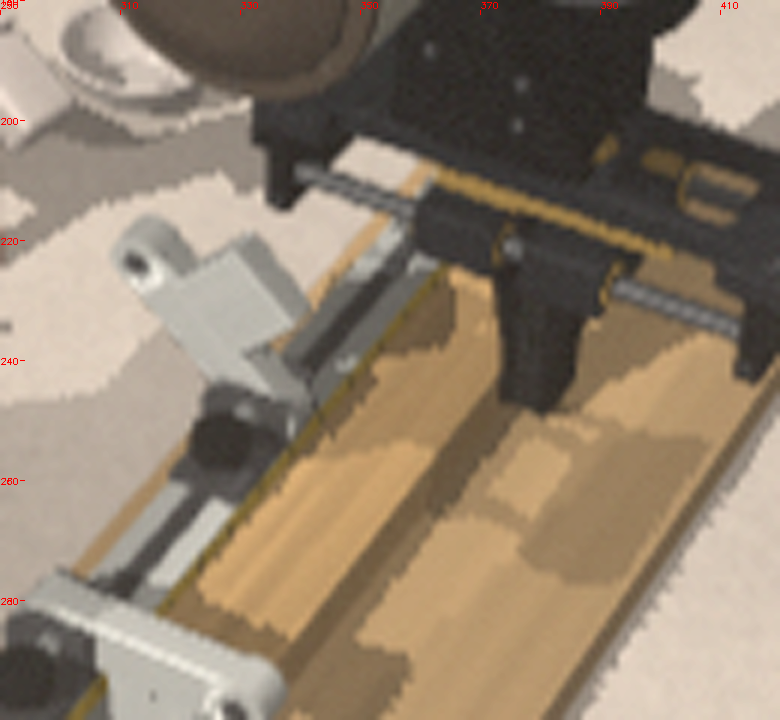

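>>> move_arm:
  increments: [0, 0, 0, 0, 0.008, 0, 0, 0, 0, 0, 0, 0.015, 0, 0, 0, 0, 0, -0.03, 0.015, 0, 0, 0, 0, 0, -0.06, 0.015, 0, 0, 0, 0, 0, -0.08, 0.0, -0.02, 0, 0, 0, 0, -0.08, -0.015, -0.055, 0, 0, 0, 0, -0.08, -0.0244, -0.095, 0, 0, 0, 0, -0.08, -0.0244, -0.13, 0, 0, 0, 0, -0.08, -0.0244, -0.1525, 0, 0, 0, 0, -0.08, -0.0244, -0.1525, 0, 0, 0, 0, -0.08, -0.0244, -0.1525, 0]

```text
time_s: 20.43
tcp_pos: [0.5885, -0.2179, 0.1138]
ee_rot: [[0.001, -0.983, -0.182], [-0.0, -0.182, 0.983], [-1.0, -0.001, -0.0]]
wrist_force: [0.6, 0.3, -0.3]
gripper_width: 0.009
```

```bash
python3 - <<'E'
from h import *
s=r.sense(); print(s['tcp_pos'],w2b(s['tcp_pos']),s['wrist_force'])
a=r.capture('side')[:,:,::-1]; b=r.capture('top')[:,:,::-1]
crop(a,270,160,180,150,4,'pics/s17.png');crop(b,195,205,250,130,3,'pics/t17.png')
E
```

```text
[ 0.58851564 -0.21793696  0.113837  ] [ 0.0125758  -0.22916085] [ 0.59251153  0.26139004 -0.29034344]
```

View pics/s17.png

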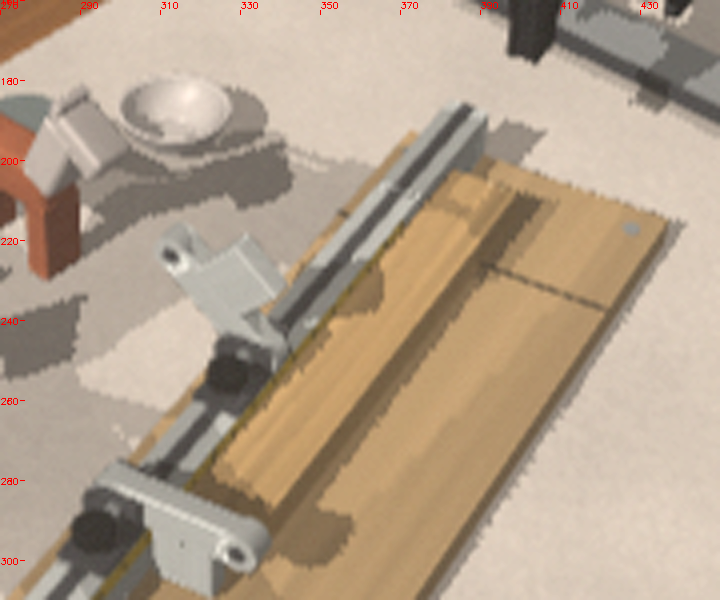

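View pics/t17.png

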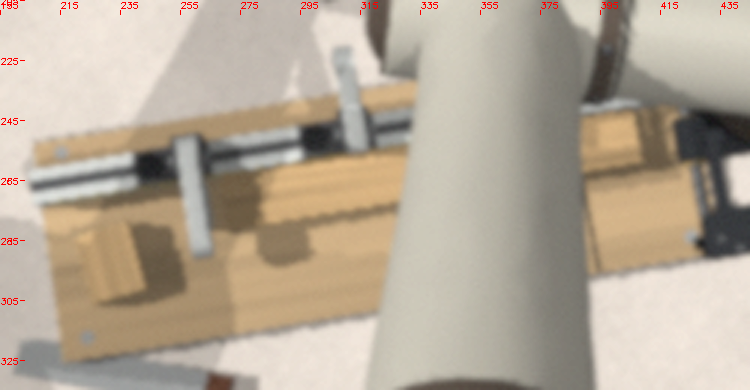

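```bash
python3 - <<'E'
from h import *
for c in [(640,108),(643,163),(680,108),(262,222)]:
  print(c,w2b(onplane('top',np.array(c)/3+[195,205],.04)[0]))
for c in [(455,168),(520,195),(545,205)]:
  print(c,w2b(onplane('side',np.array(c)/4+[270,160],.04)[0]))
E
```

```text
(640, 108) [ 0.03137923 -0.19810277]
(643, 163) [-0.00783444 -0.1929193 ]
(680, 108) [ 0.02673912 -0.22634074]
(262, 222) [-0.00539602  0.081598  ]
(455, 168) [ 0.03093544 -0.19055243]
(520, 195) [-0.00946688 -0.18725904]
(545, 205) [-0.0245713  -0.18632213]
```

>>> move_arm:
  increments: [0, 0, 0, 0.03, 0, 0, 0, 0, 0, 0, 0.06, 0.001, 0, 0, 0, 0, 0, 0.08, 0.001, 0, 0, 0, 0, 0, 0.08, 0.001, 0, 0, 0, 0, 0, 0.08, 0.001, 0.006, 0, 0, 0, 0, 0.08, 0.001, 0.012, 0, 0, 0, 0, 0.08, 0.001, 0.018, 0, 0, 0, 0, 0.08, 0.001, 0.022, 0, 0, 0, 0, 0.08, 0.001, 0.026, 0, 0, 0, 0, 0.08, 0.001, 0.029, 0, 0, 0, 0, 0.08, 0.001, 0.031, 0, 0, 0, 0, 0.08, 0.001, 0.031, 0]

```text
time_s: 21.53
tcp_pos: [0.5818, -0.1861, 0.0345]
ee_rot: [[0.001, -0.983, -0.185], [0.0, -0.185, 0.983], [-1.0, -0.001, 0.0]]
wrist_force: [-0.7, -0.5, -0.6]
gripper_width: 0.004
```

```bash
python3 - <<'E'
from h import *
s=r.sense(); print(s['tcp_pos'],w2b(s['tcp_pos']),s['wrist_force'])
a=r.capture('side')[:,:,::-1]
crop(a,270,160,180,150,4,'pics/s18.png')
E
```

```text
[ 0.58179913 -0.1860808   0.03453561] [ 0.01183388 -0.19661279] [-0.66628035 -0.51332375 -0.64200403]
```

View pics/s18.png

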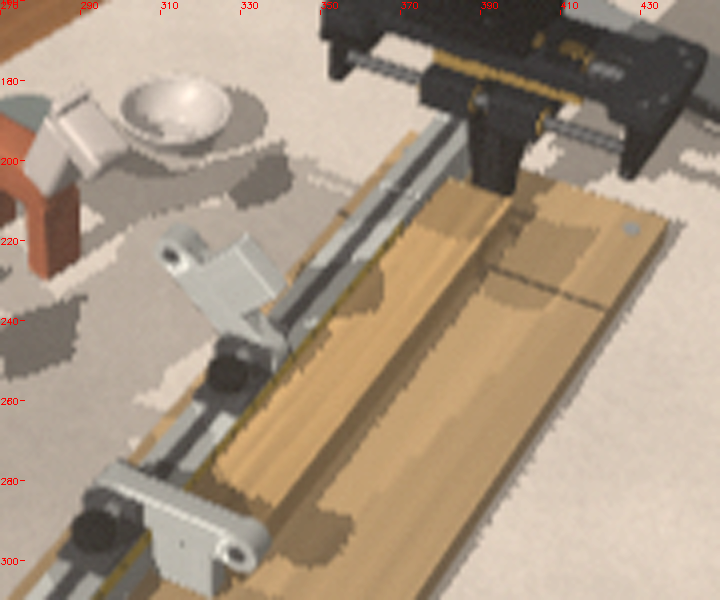

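In contact or nearly so, with the batten still along the fence. I'll push on in small steps.

>>> move_arm:
  increments: [0, 0, 0, 0, 0, 0.001, 0, 0, 0, 0, 0, 0, 0.002, 0, 0, 0, 0, 0, 0, 0.002, 0, 0, 0, 0, 0, 0, 0.002, 0]

```text
time_s: 21.92
tcp_pos: [0.5813, -0.1846, 0.0341]
ee_rot: [[-0.0, -0.983, -0.184], [0.0, -0.184, 0.983], [-1.0, 0.0, 0.0]]
wrist_force: [0.2, -0.8, 1.1]
gripper_width: 0.007
```

>>> move_arm:
  increments: [0, 0, 0, 0, 0, 0.001, 0, 0, 0, 0, 0, 0, 0.002, 0, 0, 0, 0, 0, 0, 0.002, 0, 0, 0, 0, 0, 0, 0.002, 0]

```text
time_s: 22.25
tcp_pos: [0.5814, -0.1837, 0.0343]
ee_rot: [[0.001, -0.983, -0.185], [-0.001, -0.185, 0.983], [-1.0, -0.001, -0.002]]
wrist_force: [1.1, -6.0, -0.9]
gripper_width: -0.001
```

>>> move_arm:
  increments: [0, 0, 0, 0, 0, 0.001, 0, 0, 0, 0, 0, 0, 0.0015, 0, 0, 0, 0, 0, 0, 0.0015, 0]

```text
time_s: 22.5
tcp_pos: [0.5816, -0.1835, 0.0347]
ee_rot: [[0.002, -0.983, -0.185], [-0.003, -0.185, 0.983], [-1.0, -0.001, -0.003]]
wrist_force: [1.4, -10.2, -0.4]
gripper_width: 0.009
```

>>> move_arm:
  increments: [0, 0, 0, 0, 0, 0.001, 0, 0, 0, 0, 0, 0, 0.0015, 0, 0, 0, 0, 0, 0, 0.0015, 0]

```text
time_s: 22.75
tcp_pos: [0.5816, -0.1834, 0.035]
ee_rot: [[0.003, -0.983, -0.185], [-0.005, -0.185, 0.983], [-1.0, -0.002, -0.005]]
wrist_force: [1.6, -15.6, -1.0]
gripper_width: 0.01
```

>>> move_arm:
  increments: [0, 0, 0, 0, 0, -0.003, 0, 0, 0, 0, 0, 0, -0.01, 0, 0, 0, 0, 0, 0, -0.025, 0, 0, 0, 0, -0.03, 0, -0.03, 0, 0, 0, 0, -0.07, 0, -0.03, 0, 0, 0, 0, -0.11, 0, -0.04, 0, 0, 0, 0, -0.15, 0, -0.07, 0, 0, 0, 0, -0.18, 0, -0.1, 0, 0, 0, 0, -0.2, 0, -0.14, 0, 0, 0, 0, -0.2, 0, -0.18, 0, 0, 0, 0, -0.2, 0, -0.2, 0, 0, 0, 0, -0.2, 0, -0.2, 0]

```text
time_s: 23.75
tcp_pos: [0.6171, -0.3818, 0.2334]
ee_rot: [[0.001, -0.984, -0.179], [-0.001, -0.179, 0.984], [-1.0, -0.0, -0.001]]
wrist_force: [0.2, 0.2, -0.0]
gripper_width: 0.005
```

```bash
python3 - <<'E'
from h import *
s=r.sense(); print(s['tcp_pos'],w2b(s['tcp_pos']),s['wrist_force'])
a=r.capture('side')[:,:,::-1]; b=r.capture('top')[:,:,::-1]
cv2.imwrite('pics/s19f.png',a);cv2.imwrite('pics/t19f.png',b)
crop(a,250,170,190,150,4,'pics/s19.png');crop(b,195,205,250,130,3,'pics/t19.png')
E
```

```text
[ 0.61713525 -0.38177277  0.23336631] [ 0.0105692  -0.39546546] [ 0.19759538  0.19990565 -0.01984097]
```

View pics/s19.png

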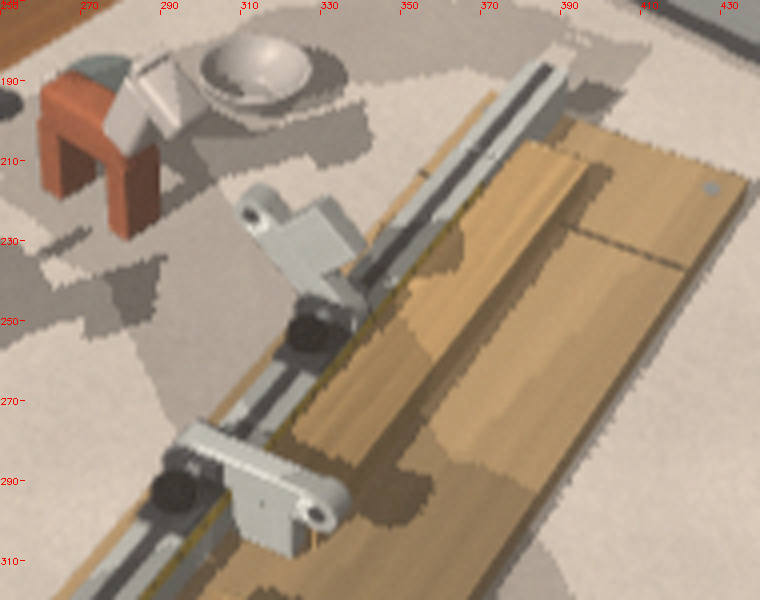

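View pics/t19.png

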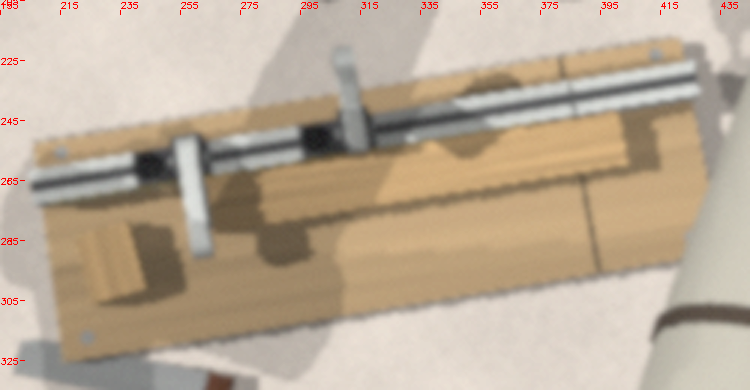

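```bash
python3 - <<'E'
from h import *
for c in [(282,222),(400,203),(520,184),(626,166),(618,113)]:
  print(c,w2b(onplane('top',np.array(c)/3+[195,205],.04)[0]))
print('fence top edge')
for c in [(40,205),(697,97)]: print(w2b(onplane('top',np.array(c)/3+[195,205],.048)[0]))
for c in [(355,468),(450,342),(520,250),(588,165),(525,142)]:
  print(c,w2b(onplane('side',np.array(c)/4+[250,170],.04)[0]))
E
```

```text
(282, 222) [-0.00769424  0.06757757]
(400, 203) [-0.00794011 -0.01732054]
(520, 184) [-0.00841693 -0.10382919]
(626, 166) [-0.00798364 -0.1805787 ]
(618, 113) [ 0.03038191 -0.18190946]
fence top edge
[0.03128703 0.23422649]
[ 0.03174687 -0.23811779]
(355, 468) [-0.00753571  0.08340789]
(450, 342) [-0.00671536 -0.01415714]
(520, 250) [-0.00632582 -0.09394047]
(588, 165) [-0.00746661 -0.1759612 ]
(525, 142) [ 0.03026638 -0.17644676]
```

>>> move_arm:
  increments: [0, 0, 0, 0, 0.051, 0.04, 0, 0, 0, 0, 0, 0.051, 0.08, 0, 0, 0, 0, 0, 0.051, 0.12, 0, 0, 0, 0, 0, 0.051, 0.16, 0, 0, 0, 0, 0, 0.051, 0.2, 0, 0, 0, 0, 0, 0.051, 0.24, 0, 0, 0, 0, 0, 0.051, 0.28, 0, 0, 0, 0, 0, 0.051, 0.31, 0, 0, 0, 0, 0.03, 0.051, 0.32, 0, 0, 0, 0, 0.06, 0.051, 0.32, 0, 0, 0, 0, 0.09, 0.051, 0.32, 0, 0, 0, 0, 0.1, 0.051, 0.32, 0]

```text
time_s: 24.85
tcp_pos: [0.5045, -0.0697, 0.1305]
ee_rot: [[-0.008, -0.982, -0.186], [0.0, -0.186, 0.983], [-1.0, 0.008, 0.002]]
wrist_force: [0.0, -0.0, -0.2]
gripper_width: 0.005
```

```bash
python3 - <<'E'
from h import *
s=r.sense(); R=s['ee_rot']; print(s['tcp_pos'],w2b(s['tcp_pos']),np.degrees(np.arctan2(-R[0,1],R[1,1])))
print(inc([*b2w((-.040,-.075)),.034]))
E
```

```text
[ 0.5045146  -0.06971364  0.13052418] [-0.04272592 -0.0680148 ] 100.73101827428879
[ 0.0964892  -0.00343709 -0.00715275]
```

>>> move_arm:
  increments: [0, 0, 0, 0.02, 0, -0.007, 0, 0, 0, 0, 0.05, 0, -0.007, 0, 0, 0, 0, 0.08, 0, -0.007, 0, 0, 0, 0, 0.092, 0, -0.007, 0, 0, 0, 0, 0.092, 0, -0.007, 0, 0, 0, 0, 0.092, -0.006, -0.007, 0, 0, 0, 0, 0.092, -0.012, -0.007, 0, 0, 0, 0, 0.092, -0.018, -0.007, 0, 0, 0, 0, 0.092, -0.022, -0.007, 0, 0, 0, 0, 0.092, -0.024, -0.007, 0, 0, 0, 0, 0.092, -0.024, -0.007, 0]

```text
time_s: 25.77
tcp_pos: [0.534, -0.0733, 0.0428]
ee_rot: [[0.001, -0.983, -0.185], [0.0, -0.185, 0.983], [-1.0, -0.001, -0.0]]
wrist_force: [0.1, 0.1, -0.2]
gripper_width: 0.003
```

```bash
python3 - <<'E'
from h import *
s=r.sense(); print(s['tcp_pos'],w2b(s['tcp_pos']),s['wrist_force'])
E
```

```text
[ 0.53397887 -0.07330467  0.04277355] [-0.01442501 -0.07696454] [ 0.14650359  0.06834895 -0.22126968]
```

>>> move_arm:
  increments: [0, 0, 0, 0, 0.006, 0, 0, 0, 0, 0, 0.008, 0.006, 0, 0, 0, 0, 0, 0.008, 0.006, 0, 0, 0, 0, 0, 0.008, 0.003, 0, 0, 0, 0, 0, 0.008, 0, 0, 0, 0, 0, 0, 0.008, 0, 0, 0]

```text
time_s: 26.27
tcp_pos: [0.5341, -0.0734, 0.0343]
ee_rot: [[0.001, -0.983, -0.185], [-0.0, -0.185, 0.983], [-1.0, -0.001, -0.0]]
wrist_force: [-0.2, 0.1, -0.4]
gripper_width: 0.005
```

>>> move_arm:
  increments: [0, 0, 0, 0, -0.001, 0, 0, 0, 0, 0, 0, -0.001, 0, 0, 0, 0, 0, 0, -0.001, 0, 0]

```text
time_s: 26.52
tcp_pos: [0.5341, -0.0733, 0.0342]
ee_rot: [[0.0, -0.983, -0.184], [0.0, -0.184, 0.983], [-1.0, -0.0, 0.0]]
wrist_force: [0.3, 0.3, -0.2]
gripper_width: 0.009
```

>>> move_arm:
  increments: [0, 0, 0, 0, -0.001, 0, 0, 0, 0, 0, 0, -0.001, 0, 0, 0, 0, 0, 0, -0.001, 0, 0]

```text
time_s: 26.77
tcp_pos: [0.5349, -0.0731, 0.0342]
ee_rot: [[-0.0, -0.983, -0.184], [0.0, -0.184, 0.983], [-1.0, 0.0, 0.0]]
wrist_force: [0.5, 0.7, 0.4]
gripper_width: 0.002
```

>>> move_arm:
  increments: [0, 0, 0, 0, -0.001, 0, 0, 0, 0, 0, 0, -0.001, 0, 0, 0, 0, 0, 0, -0.001, 0, 0]

```text
time_s: 27.02
tcp_pos: [0.535, -0.0731, 0.034]
ee_rot: [[-0.002, -0.983, -0.184], [-0.0, -0.184, 0.983], [-1.0, 0.002, 0.0]]
wrist_force: [-2.9, -0.2, 2.3]
gripper_width: 0.01
```

>>> move_arm:
  increments: [0, 0, 0, 0, 0.003, 0, 0, 0, 0, 0, 0, 0.01, 0, 0, 0, 0, 0, 0, 0.025, 0, 0, 0, 0, 0, -0.03, 0.03, 0, 0, 0, 0, 0, -0.07, 0.03, 0, 0, 0, 0, 0, -0.11, 0.03, -0.02, 0, 0, 0, 0, -0.15, 0.03, -0.06, 0, 0, 0, 0, -0.18, 0.03, -0.1, 0, 0, 0, 0, -0.2, 0.03, -0.14, 0, 0, 0, 0, -0.2, 0.03, -0.18, 0, 0, 0, 0, -0.2, 0.03, -0.22, 0, 0, 0, 0, -0.2, 0.03, -0.26, 0]

```text
time_s: 28.02
tcp_pos: [0.5513, -0.3156, 0.2355]
ee_rot: [[0.004, -0.983, -0.185], [-0.001, -0.185, 0.983], [-1.0, -0.004, -0.002]]
wrist_force: [0.9, 1.0, 0.7]
gripper_width: 0.003
```

>>> move_arm:
  increments: [0, 0, 0, 0, 0, -0.04, 0, 0, 0, 0, 0, 0, -0.06, 0, 0, 0, 0, 0, 0, -0.06, 0, 0, 0, 0, 0, 0, -0.06, 0, 0, 0, 0, 0, 0, -0.06, 0]

```text
time_s: 28.43
tcp_pos: [0.5614, -0.3721, 0.2332]
ee_rot: [[-0.0, -0.983, -0.184], [0.0, -0.184, 0.983], [-1.0, 0.0, 0.0]]
wrist_force: [-0.1, -0.5, 0.4]
gripper_width: 0.006
```

```bash
python3 - <<'E'
from h import *
a=r.capture('side')[:,:,::-1]; b=r.capture('top')[:,:,::-1]
cv2.imwrite('pics/s20f.png',a);cv2.imwrite('pics/t20f.png',b)
crop(b,195,205,250,130,3,'pics/t20.png'); crop(a,250,170,190,150,4,'pics/s20.png')
E
```

```text
(no output)
```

View pics/s20f.png

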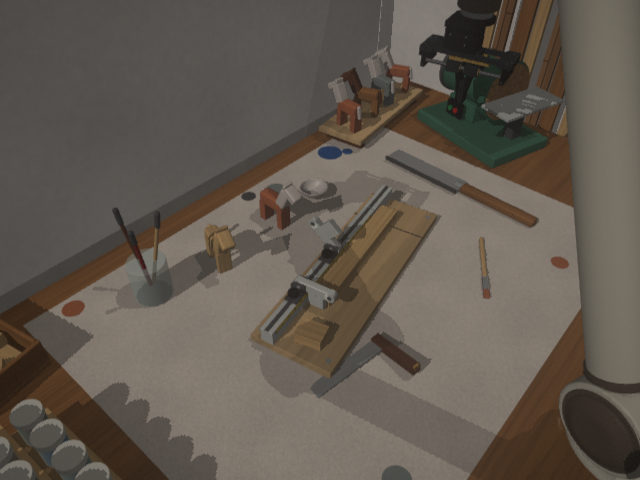

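View pics/t20.png

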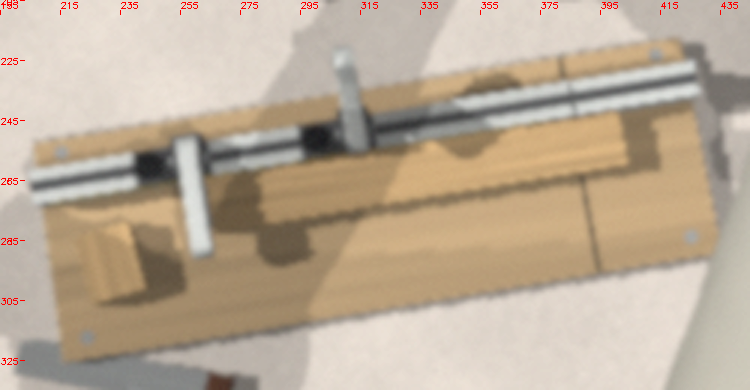

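View pics/s20.png

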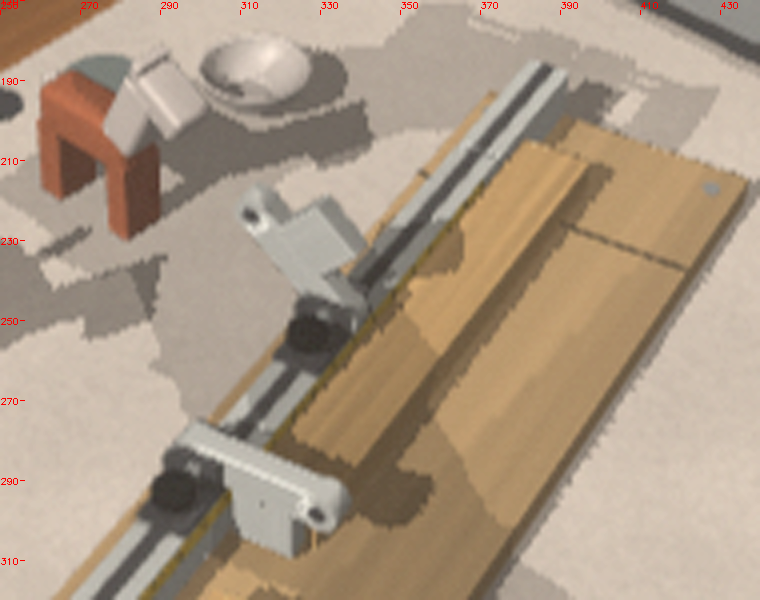

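```bash
python3 - <<'E'
from h import *
a=cv2.imread('pics/s20f.png');b=cv2.imread('pics/t20f.png')
def g(im,x,y,w,h):
    c=im[y:y+h,x:x+w].astype(float); c=np.clip((c/255)**.45*255*1.1,0,255).astype(np.uint8); return cv2.resize(c,(390,390),interpolation=cv2.INTER_CUBIC)
cv2.imwrite('pics/z20.png',np.hstack([g(a,295,265,55,55),g(b,245,245,55,55)]))
E
```

```text
(no output)
```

View pics/z20.png

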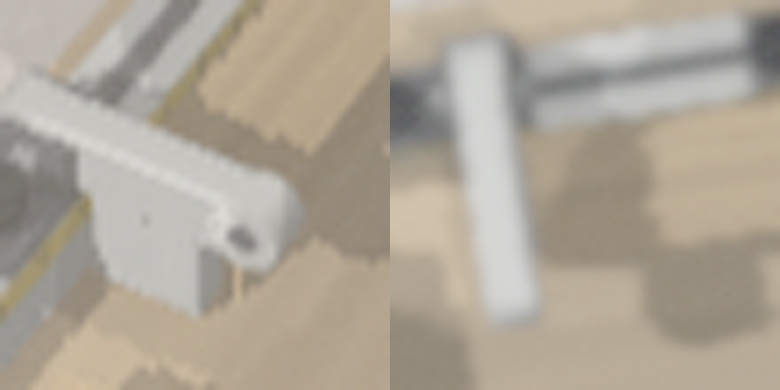

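```bash
python3 - <<'E'
from h import *
print(r.sense()['time_s']); print(r.finish_job())
E
```

```text
28.5333
the job is handed in; nothing more can be done
None
```

The job is handed in at 28.5 s of the 72 s allowed: the near stop is swung back, and the batten lies flat on the board against the fence and the far stop.

**What I did**
- I pinched the near stop's arm and carried it over to about 2.25 rad. I then let go, and it settled back by itself.
- I set the batten down about 25 mm short of the fence. With the fingers closed I pushed it to the fence, then pushed its end to the far stop, and checked it against the fence once more.

**Last checks**
- **Far stop:** the end push stopped dead with up to about 16 N. A zoomed side view shows the batten's corner right at the stop's foot, and the far stop is still down.
- **Fence:** the final nudge stalled at the same place as the first, with about 3 N. The batten's front edge measures parallel to the fence within about 1 mm.
- **Other objects:** the offcut, saw, horses and dish look unmoved by eye in the last pictures. The gripper ended empty and well clear, about 230 mm above the bench.

**Disagreements**
- The two cameras differed by 3–5 mm on positions along the fence, so I took the final fit from contact force rather than the pictures.
- The fingertips turned out thinner than the 15 mm I had allowed for, so contact with the fence came about 9 mm later than planned.

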